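# Lock the brazing stand with its cross pin

## Task

Lock the green brazing stand so that the frame joint it holds cannot turn: take the red-headed pin from the blue rack and stand it in the hole on top of the stand, turn the crank slowly until the pin finds the hidden hole in the shaft, drops a little way in and stops the crank, then press the pin down past its spring catch until its head sits fully home on the stand. Be gentle: never force the crank against the pin nor ram the pin against the shaft. Leave everything else where it is and let go at the end.

Things in the scene. Friction and masses are not known exactly. Their poses are not given: they have to be found in the camera images.
- pin_center (a point): Loose lock pin, 70 g, upright in one of the rack's three holes (which one varies), tip 40 mm deep. Point on its axis half-way up: 63.5 mm above the tip, 63.5 mm below the top; z towards the head. Steel shank 10 mm diameter, 95 mm long, the last 3 mm tapered to 6 mm; red cylindrical head 24 mm diameter, 32 mm tall (31.5 to 63.5 mm above this point).
- rack: Blue block fixed to the table, 170 x 60 x 45 mm; origin under its centre on the table, x along its length, z up. Three upright holes 40 mm deep, 12 mm wide, at x = -55, 0 and +55 mm hold the pin, a punch and a scriber.
- bore (a point): Centre of the mouth of the upright guide hole in the top of the green stand (top face 64 x 60 mm, 140 mm above the table). z up, y along the shaft, x across it. Hole 11.5 mm wide, countersunk 4 mm wide and deep. A pin set in on an unaligned shaft stands with its centre 23.5 mm above this mouth; fully home (head resting on the stand) its centre is 31.5 mm below it.
- axle (a point): Point on the shaft's axis straight under the guide hole, 80 mm above the table; axes as bore; shaft and crank turn about its y. Shaft 40 mm thick, top 40 mm below the mouth, with one straight cross-hole 12 mm wide right through it, hidden in the stand. Crank on the -y side; on the +y side the shaft carries a bicycle tube joint, reaching 117 mm from here, with a 66 mm stub.
- crank (a joint): Crank angle about the shaft's y axis (rad): 0 with the arm straight up, positive leaning to the stand's +x; stops at -1.1 and 1.1. Starts between -1 and -0.75. The angle that lines up the hole differs every time, -0.5 to 0.7, and is hidden. Turns with 1 to 4 N at the handle, stays where left. With the pin in: 0.15 rad of play either way, then firm; the pin feels many times the force on the handle.
- crank_handle (a point): Black round handle of the crank, 16 mm diameter, 60 mm long, parallel to the shaft's y, 85 mm from the shaft's axis. Point at the middle of its free length, 95 mm along -y from axle and 32 mm from the crank arm. Axes turn with the crank. Pinch from above, fingers closing across it (along the stand's x), or push it.
- punch_center (a point): Centre of the loose steel punch in the rack, grey handle 17 mm diameter, 105 mm tall. Leave it.
- scriber_center (a point): Centre of the loose scriber in the rack, yellow handle 18 mm diameter, 125 mm tall. Leave it.
- mug_center (a point): Centre of a glass mug, 82 mm wide, 95 mm tall, at the back. Leave it.
- flux_center (a point): Centre of a closed white jar with a blue lid, 64 mm wide, 70 mm tall, on the left. Leave it.
- lug_center (a point): Centre of a loose upright piece of steel tube, 42 mm wide, 45 mm tall, at the back left. Leave it.
- hammer: Hammer lying on the right of the bench; origin under its middle. Leave it.
- brush: Brush lying at the front right of the bench; origin under its middle. Leave it.
- stand: Green brazing stand on the table, body 64 x 60 mm, 140 mm tall; origin on the table under the guide hole, axes as bore. A spring catch lies in the cross-hole: when the hole lines up, the pin drops only about 11 mm by its weight, which blocks the crank. A steady push of 6 to 20 N on its head (more if the crank leans on the pin) drives it past the catch, 44 mm down to home; friction holds it.
Mind the look-alikes: they are no part of the job. What is shaped like the part that bears pin_center but turquoise is not meant.

How it is judged (in metres and radians):
On the way, in this order (a step that is already met when the one before it is completed fails the run):
1. the pin stands in the guide hole of the stand, on the shaft (horizontal distance between pin_center and bore below 0.008 m and z of pin_center in the frame of bore between 0.0125 and 0.0335 m), for 0.2 s.
2. the shaft has been turned and the pin has been pressed into its cross-hole (horizontal distance between pin_center and bore below 0.008 m and z of pin_center in the frame of bore below -0.005 m), for 0.1 s.
At the end, for the whole second after the job is handed in: The pin is through the shaft and fully home: its centre at least 29 mm below the mouth of the guide hole (head within 2.5 mm of the stand), within 5 mm of the hole's axis and upright to 0.12 rad, the crank at rest (under 0.05 rad/s), the robot clear of everything (z of pin_center in the frame of bore below -0.029 m and horizontal distance between pin_center and bore below 0.005 m and angle between the z axis of pin_center and the z axis of bore, either way round below 0.12 rad and velocity of joint crank between -0.05 and 0.05 rad/s); the robot touches nothing.
It fails at once if the pin and the shaft are forced against each other (over 160 N) (contact force between pin and crank above 160 N).
It fails at once if a bystander (punch, scriber, mug, jar, tube, hammer, brush) is moved more than 30 mm (distance of any of punch_center, scriber_center, mug_center, flux_center, lug_center, hammer, brush from where it was at the start of the episode above 0.03 m).
It also fails if it takes over 72 s, if anything falls off the work surface, if the arm or the gripper's body presses on something with over 40 N, if the wrist force passes 120 N, or if a joint passes its speed limit or range.

## Robot

A 6-joint arm with a two-finger parallel gripper is mounted at the origin on the work surface. World frame = base frame: x ahead of the robot, y to its left, z up, the work surface at z = 0. Lengths are in m, angles in degrees, forces in N, time in s.
With the tool pointing down it reaches from about 0.35 to 0.875 m from the base axis. Payload 4.2 kg.
Tool frame: the origin (TCP) lies at the very end of the fingers, on their centre line; the grasp point (between the pads) lies 19 mm behind it; z points along the fingers, y is the line along which they close (so a half turn about z gives the same grasp; the last joint's range is limited). The gripper opens to 87 mm and grips with 3 to 60 N. Pads are 19 mm wide; open, the fingers measure 117 mm over their backs; the gripper's body (75 mm by 190 mm) begins 51 mm behind the grasp point.
Start: joints at [82.999, 22.042, 0.453, 0, -68.411, -14.817], TCP at [0.232, 0.58, 0.195] pointing down, gripper open.
Joint ranges: [-179.83, 179.83], [-69.29, 118.12], [-61.27, 80.66], [-181.25, 117.63], [-171.15, -9.14], [-177.46, 177.46]. Speed limits (degrees/s): [159.86, 159.86, 180, 180, 180, 180].

## Interface

Orientations are given as a 3x3 rotation matrix whose columns are the frame's x, y, z axes.
In Python, from station import monitor, cams, ticket gives the robot as it stands.
- The arm moves only by the tool drive_tool, never from a script. Its argument "moves" is a list of rows, each an object with "delta_pos": the shift along the tool's x, y, z in mm, a list of three; "turn": the turn about the tool's z in rad; "claw": the opening, from 0 (shut) to 1 (fully open). A call has 1 to 12 rows; each row shifts and turns the commanded pose from where the row before left it, along the tool's axes as they then stand; what a row does not reach is not made up. A row lasts 1/8 s, in which the tool goes at most 62.5 mm and 10.7 degrees, less where a joint would pass 70% of its speed; a pose out of reach is approached as far as the arm can. A call is refused whole if a number of a shift passes 62.5 or a number of a turn 0.188, either way. A call with a gripper value outside its range is refused whole. The fingers move at their own pace and stop on an object; the grip force is fixed at half the most. Time passes only in rows, so rows that do not move let the fingers close. It gives the time, the measured TCP pose, the force, the opening and the grip force at its end, in the units of the state.
- monitor.sense(): the state, without advancing time (a new reading comes with each control period).
- cams.capture(name): name is "scene" or "top" or "wrist"; returns a dict with "color" (384x512x3 uint8, red, green, blue), "range_z" (384x512 float32, m along the optical axis (not along the pixel's ray), 0 where there is no reading), "vertical_fov" (degrees; the focal length in pixels is half the picture's height over the tangent of half this angle, whatever the lens; pixels are square), "cx", "cy" (the principal point, pixels), "extrinsics" (4x4, takes a point from camera to world coordinates). Camera axes: x right, y down, z forward; pixel columns grow to the right and rows downward; lengths in m; the calibration is good to about 2 mm. The wrist camera is an equidistant fisheye: a pixel r from the principal point sees the ray r / f radians off the axis. A picture is of the moment at which its call begins.
- ticket.finish_job(): hands the job in; it is judged then, once.
The state is a dict: "time_s": time; "joints": joint angles; "joint_velocities": joint speeds; "effort": joint torques, N m; "tcp_pos": TCP position; "ee_rot": TCP orientation; "wrist_force": force on the tool from outside, world axes, zero at the start; "moment": the same for the moment, N m; "gripper_width": opening from 0.0 (shut) to 1.0 (fully open); "gripper_force": force on a finger pad.
Only numpy, scipy, OpenCV 4.12 (cv2) and the standard library are available. Lean on these libraries where they do the work, as an engineer would, in place of code of your own. Each camera call takes 0.05 s, during which the arm holds its last target. There are 200 camera calls.

## Working session

There is one attempt and no reset: what is moved stays moved. The work goes in short steps, Python scripts to look and compute and a tool call to move; the robot and the scene stay as the last step left them, time stands still between calls to the robot, and variables do not carry over. Pictures are saved under pics/ and viewed, at most 10 in all, crops included, and the job is handed in when it is done.

Besides the shell and the picture viewer there is one more tool, called by a JSON object that holds its "method" and its "body", one argument or row to a line. drive_tool: Moves the arm, as the interface text tells. Its arguments: {"type":"object","properties":{"moves":{"type":"array","items":{"type":"object","properties":{"delta_pos":{"type":"array","items":{"type":"number"}},"turn":{"type":"number"},"claw":{"type":"number"}}}}},"required":["moves"]}

```bash
mkdir -p pics
cat > h.py <<'E'
import numpy as np, cv2
from station import monitor, cams, ticket
def cap(n):
    c=cams.capture(n); np.savez(f'{n}.npz',**c); return c
def pts(c):
    h,w=c['range_z'].shape; f=h/2/np.tan(np.radians(c['vertical_fov'])/2)
    u,v=np.meshgrid(np.arange(w),np.arange(h)); z=c['range_z']
    P=np.stack([(u-c['cx'])/f*z,(v-c['cy'])/f*z,z],-1)
    E=np.array(c['extrinsics']); return P@E[:3,:3].T+E[:3,3]
E
python3 - <<'E'
from h import *
s=monitor.sense(); print({k:np.round(v,3).tolist() for k,v in s.items()})
ims=[]
for n in('scene','top'):
    c=cap(n); print(n,c['vertical_fov'],c['cx'],c['cy'],np.round(c['extrinsics'],3).tolist()); cv2.imwrite(f'pics/{n}0.png',cv2.resize(c['color'][...,::-1],(800,600)))
E
```

```text
{'time_s': 0.0, 'joints': [83.0, 22.092, 0.378, -0.029, -68.409, -14.815], 'joint_velocities': [-0.002, -0.04, -0.027, 0.002, -0.01, -0.022], 'effort': [0.0, -39.067, 18.741, 4.22, 0.011, -0.0], 'tcp_pos': [0.232, 0.58, 0.194], 'ee_rot': [[0.928, -0.372, -0.001], [-0.372, -0.928, -0.002], [0.0, 0.002, -1.0]], 'wrist_force': [-1.121, -0.013, 0.076], 'moment': [-0.029, -0.017, -0.033], 'gripper_force': 0.0, 'gripper_width': 1.0}
scene 48.24247519214478 265.4180967953555 190.1736479429362 [[-0.774, 0.385, -0.502, 1.154], [0.633, 0.482, -0.606, 0.754], [0.009, -0.787, -0.617, 0.877], [0.0, 0.0, 0.0, 1.0]]
top 48.43054504195811 254.19890177898552 194.2250847090929 [[-0.006, -0.985, 0.174, 0.335], [-1.0, 0.005, -0.009, 0.025], [0.008, -0.174, -0.985, 1.382], [0.0, 0.0, 0.0, 1.0]]
```

View pics/scene0.png

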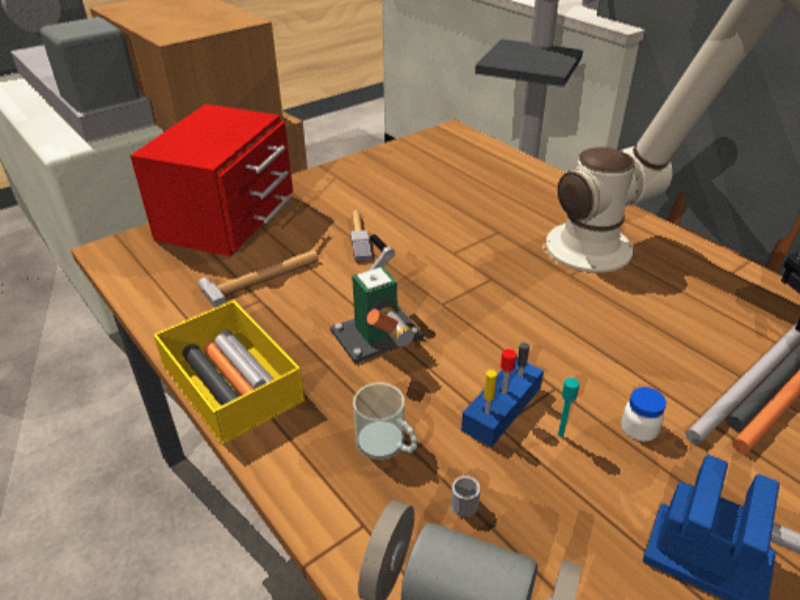

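View pics/top0.png

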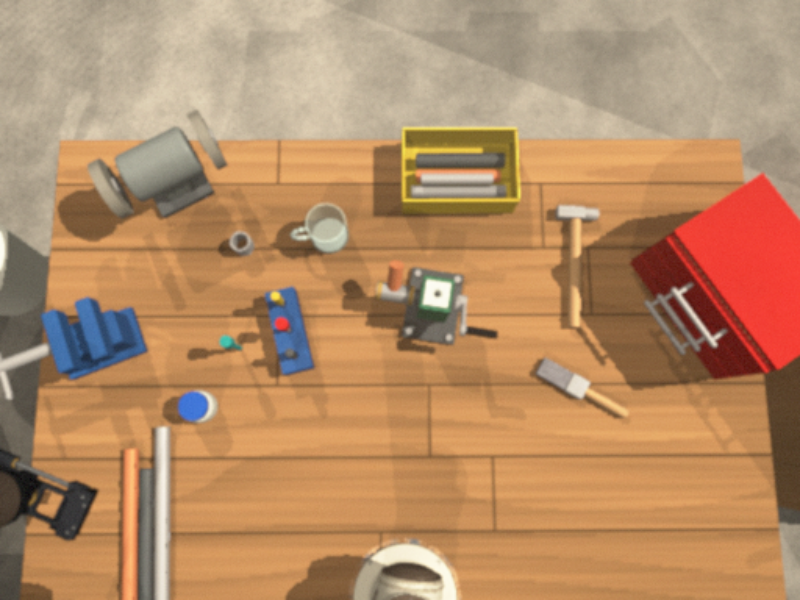

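The scene view shows the red-headed pin in the middle rack hole (508,360), between the yellow scriber (490,377) and the dark grey punch (523,352). The turquoise look-alike (570,385) stands outside the rack. In the top view the same four are at (282,324), (276,297), (290,353) and (227,342). The stand's hole is at (437,294) and the crank handle at (480,332), leaning towards the robot. The red one fits, being both red-headed and in the blue rack.

```bash
cat > m.py <<'E'
from h import *
for n in('scene','top'):
    c=dict(np.load(n+'.npz')); P=pts(c); hsv=cv2.cvtColor(c['color'],cv2.COLOR_RGB2HSV); H,S,V=cv2.split(hsv)
    v,u=np.mgrid[:384,:512]
    roi=(P[...,0]>.3)&(P[...,0]<.8)&(P[...,1]<.4)&(P[...,1]>-.2)&(P[...,2]>.01)
    M={'red':((H<5)|(H>175))&(S>180)&(V>90)&(P[...,2]>.06)&(P[...,2]<.16),
       'blue':(H>105)&(H<122)&(S>140)&(abs(P[...,2]-.045)<.006),
       'yellow':(H>22)&(H<32)&(S>180)&(P[...,2]>.06),
       'greentop':(abs(P[...,2]-.140)<.008),
       'black':(V<45)&(P[...,2]>.09)&(P[...,2]<.18)}
    for k,m in M.items():
        m=(m&roi).astype(np.uint8); 
        N,L,st,ce=cv2.connectedComponentsWithStats(m)
        for i in range(1,N):
            if st[i,4]<12: continue
            q=P[L==i]; 
            print(n,k,st[i].tolist(),ce[i].round(1),'mean',q.mean(0).round(4),'min',q.min(0).round(3),'max',q.max(0).round(3))
            if k in('blue','greentop'):
                r=cv2.minAreaRect((q[:,:2]*1000).astype(np.float32)); print('  rect mm',np.round(cv2.boxPoints(r)).tolist(),np.round(r[1],1),r[2])
c=dict(np.load('top.npz'));s=dict(np.load('scene.npz'))
a=cv2.resize(c['color'][170:250,130:220],(450,400),interpolation=2)
a2=cv2.resize(c['color'][160:230,240:330],(450,350),interpolation=2)
b=cv2.resize(s['color'][165:235,205:275],(350,400),interpolation=2);b2=cv2.resize(s['color'][210:290,285:380],(350,350//1),interpolation=2)
cv2.imwrite('pics/crop1.png',cv2.resize(np.vstack([np.hstack([a,b]),np.hstack([a2,b2])]),(640,600))[...,::-1])
E
python3 m.py
```

```text
scene red [321, 224, 10, 14, 111] [324.9 230.1] mean [0.527  0.2368 0.1227] min [0.512 0.222 0.1  ] max [0.536 0.247 0.136]
scene blue [296, 230, 52, 47, 817] [321.7 254.3] mean [0.5333 0.2424 0.0441] min [0.433 0.192 0.039] max [0.612 0.284 0.05 ]
  rect mm [[431.0, 242.0], [446.0, 183.0], [614.0, 225.0], [599.0, 285.0]] [173.3  61.2] 14.143970489501953
scene yellow [155, 199, 37, 42, 201] [172.9 219.1] mean [ 0.7851 -0.0957  0.0738] min [ 0.78  -0.199  0.06 ] max [0.8   0.003 0.082]
scene yellow [310, 237, 8, 19, 80] [313.  245.3] mean [0.5799 0.2489 0.1112] min [0.569 0.237 0.076] max [0.587 0.257 0.131]
scene greentop [237, 150, 16, 17, 102] [243.9 158.8] mean [ 0.509  -0.1295  0.1413] min [ 0.492 -0.175  0.132] max [ 0.53  -0.101  0.148]
  rect mm [[472.0, -163.0], [504.0, -176.0], [532.0, -107.0], [500.0, -94.0]] [74.3 34.1] 67.99903106689453
scene greentop [225, 170, 29, 19, 297] [239.3 179.3] mean [ 0.5797 -0.0578  0.1377] min [ 0.539 -0.096  0.132] max [ 0.613 -0.028  0.143]
  rect mm [[539.0, -89.0], [605.0, -98.0], [614.0, -36.0], [549.0, -27.0]] [62.8 65.9] 81.56439208984
[... 1667 characters left out ...]
[178, 203, 6, 8, 26] [180.5 206.8] mean [0.5195 0.2304 0.134 ] min [0.51  0.223 0.132] max [0.531 0.237 0.136]
  rect mm [[508.0, 224.0], [530.0, 221.0], [531.0, 235.0], [510.0, 237.0]] [13.8 21.6] 84.15755462646484
top greentop [295, 204, 4, 5, 13] [296.5 205.8] mean [ 0.5202 -0.1114  0.1396] min [ 0.513 -0.116  0.133] max [ 0.526 -0.107  0.146]
  rect mm [[513.0, -112.0], [520.0, -120.0], [528.0, -112.0], [520.0, -104.0]] [10.6 10.8] 45.18891525268555
top greentop [299, 209, 20, 8, 78] [308.4 212.6] mean [ 0.4991 -0.1452  0.1445] min [ 0.489 -0.174  0.135] max [ 0.51  -0.118  0.148]
  rect mm [[487.0, -172.0], [502.0, -175.0], [512.0, -118.0], [497.0, -116.0]] [57.5 15.5] 80.28408813476562
```

View pics/crop1.png

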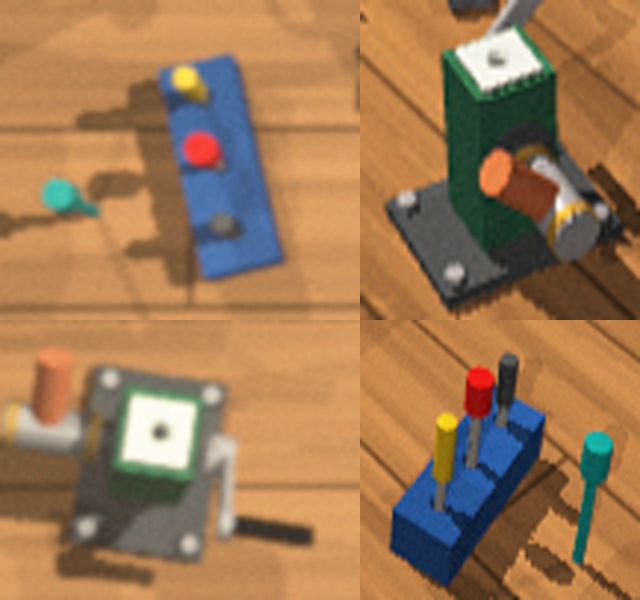

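The crop confirms it: the red head sits in the middle rack hole at about (0.521, 0.234) with its top at 0.132, which matches. The turquoise one stands outside. I put the bore at (0.576, -0.062) with stand x at about -9.8°, and the handle at (0.499, -0.146), which gives a crank angle of about -0.84. Moving above the pin now.

{"method": "drive_tool", "body": {
  "moves": [
    {"turn": -0.157, "claw": 0.6},
    {"turn": -0.157, "claw": 0.6},
    {"turn": -0.157, "claw": 0.6},
    {"turn": -0.157, "claw": 0.6},
    {"delta_pos": [24.5, 50.8, 0], "claw": 0.6},
    {"delta_pos": [24.5, 50.8, 0], "claw": 0.6},
    {"delta_pos": [24.5, 50.8, 0], "claw": 0.6},
    {"delta_pos": [24.5, 50.8, 0], "claw": 0.6},
    {"delta_pos": [24.5, 50.8, 0], "claw": 0.6},
    {"delta_pos": [24.5, 50.8, 0], "claw": 0.6},
    {"delta_pos": [24.5, 50.8, 0], "claw": 0.6},
    {"delta_pos": [24.5, 50.8, 0], "claw": 0.6}
  ]
}}

```text
invalid input
```

{"method": "drive_tool", "body": {
  "moves": [
    {"claw": 0.6}
  ]
}}

```text
invalid input
```

```bash
cat >> h.py <<'E'
def wpt(c,u,v,z):
    "wrist fisheye pixel -> world point on plane z"
    f=192/np.tan(np.radians(c['vertical_fov'])/2); d=np.array([u-c['cx'],v-c['cy']]); r=np.hypot(*d); t=r/f
    ray=np.r_[d/r*np.sin(t),np.cos(t)]; E=np.array(c['extrinsics']); w=E[:3,:3]@ray; return E[:3,3]+w*(z-E[2,3])/w[2]
def tool(dx):
    s=monitor.sense(); return np.round(np.array(s['ee_rot']).T@np.asarray(dx)*1000,1)
E
python3 - <<'E'
from h import *
s=monitor.sense(); print(np.round(s['tcp_pos'],4),np.round(s['ee_rot'],3).tolist(),s['joints'])
c=cap('wrist'); print(c['vertical_fov'],c['cx'],c['cy'],np.round(c['extrinsics'],3).tolist())
H,S,V=cv2.split(cv2.cvtColor(c['color'],cv2.COLOR_RGB2HSV))
m=(((H<5)|(H>175))&(S>170)&(V>80)).astype(np.uint8)
N,L,st,ce=cv2.connectedComponentsWithStats(m)
for i in range(1,N):
    if st[i,4]>100: print(st[i],ce[i],wpt(c,*ce[i],.132).round(4), np.unique(c['range_z'][L==i].round(2),return_counts=True))
cv2.imwrite('pics/w1.png',c['color'][...,::-1])
E
```

```text
[0.2321 0.5797 0.1943] [[0.928, -0.372, -0.001], [-0.372, -0.928, -0.002], [0.0, 0.002, -1.0]] [ 8.29986882e+01  2.20880192e+01  3.89314672e-01 -2.42083603e-02
 -6.84107889e+01 -1.48159526e+01]
65.70646984690485 258.24217100473965 189.2058790760143 [[-0.371, -0.888, -0.273, 0.307], [-0.929, 0.355, 0.107, 0.551], [0.002, 0.293, -0.956, 0.385], [0.0, 0.0, 0.0, 1.0]]
```

View pics/w1.png

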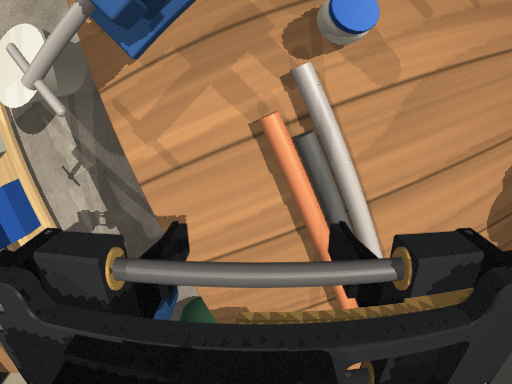

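The move was refused as invalid; every row probably needs all three fields. The wrist picture, taken from the start pose, only shows the tubes and the jar at (350,15).

{"method": "drive_tool", "body": {
  "moves": [
    {"delta_pos": [0, 0, 0], "turn": -0.157, "claw": 0.6},
    {"delta_pos": [0, 0, 0], "turn": -0.157, "claw": 0.6},
    {"delta_pos": [0, 0, 0], "turn": -0.157, "claw": 0.6},
    {"delta_pos": [0, 0, 0], "turn": -0.157, "claw": 0.6},
    {"delta_pos": [24.5, 50.8, 0], "turn": 0, "claw": 0.6},
    {"delta_pos": [24.5, 50.8, 0], "turn": 0, "claw": 0.6},
    {"delta_pos": [24.5, 50.8, 0], "turn": 0, "claw": 0.6},
    {"delta_pos": [24.5, 50.8, 0], "turn": 0, "claw": 0.6},
    {"delta_pos": [24.5, 50.8, 0], "turn": 0, "claw": 0.6},
    {"delta_pos": [24.5, 50.8, 0], "turn": 0, "claw": 0.6},
    {"delta_pos": [24.5, 50.8, 0], "turn": 0, "claw": 0.6},
    {"delta_pos": [24.5, 50.8, 0], "turn": 0, "claw": 0.6}
  ]
}}

```text
time_s: 1.65
tcp_pos: [0.5226, 0.2326, 0.1951]
ee_rot: [[0.97, 0.245, -0.0], [0.245, -0.97, -0.0], [-0.0, 0.0, -1.0]]
wrist_force: [0.8, 0.5, -0.1]
gripper_width: 0.597
gripper_force: 0.0
```

{"method": "drive_tool", "body": {
  "moves": [
    {"delta_pos": [0, 0, 0], "turn": 0, "claw": 0.6}
  ]
}}

```text
time_s: 1.78
tcp_pos: [0.5233, 0.2311, 0.1946]
ee_rot: [[0.971, 0.239, -0.001], [0.239, -0.971, -0.001], [-0.001, 0.001, -1.0]]
wrist_force: [-0.2, 0.9, 0.7]
gripper_width: 0.602
gripper_force: 0.0
```

```bash
cat > w.py <<'E'
from h import *
import sys
s=monitor.sense(); print(np.round(s['tcp_pos'],4),np.round(s['ee_rot'],3).tolist(),np.round(s['joints'],1))
c=cap('wrist')
H,S,V=cv2.split(cv2.cvtColor(c['color'],cv2.COLOR_RGB2HSV))
m=(((H<5)|(H>175))&(S>170)&(V>80)).astype(np.uint8)
N,L,st,ce=cv2.connectedComponentsWithStats(m)
for i in range(1,N):
    if st[i,4]>100:
        z=c['range_z'][L==i]; print(st[i],ce[i],wpt(c,*ce[i],.132).round(4), z.min(),z.max())
cv2.imwrite('pics/%s.png'%sys.argv[1],c['color'][...,::-1])
E
python3 w.py w2
```

```text
[0.5233 0.2311 0.1946] [[0.971, 0.239, -0.001], [0.239, -0.971, -0.001], [-0.001, 0.001, -1.0]] [ 40.1  17.   -7.2   0.  -65.9  63.8]
[243 174  26  32 646] [256.00154799 189.90712074] [0.5251 0.2348 0.132 ] 0.0 0.28990307
[  5 360  22  24 181] [ 14.39226519 371.6961326 ] [0.0276 0.6236 0.132 ] 0.8415764 0.90587807
```

View pics/w2.png

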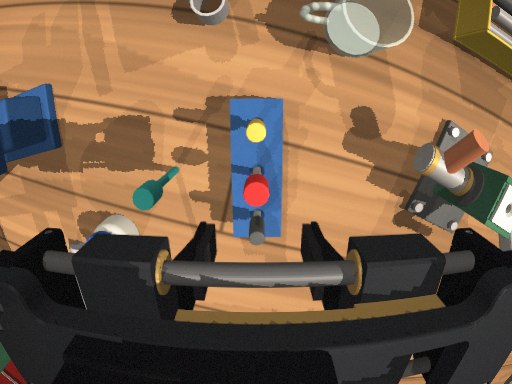

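The wrist view shows the red head at (256,190), the scriber at (256,131), the punch at (257,230), the turquoise look-alike outside at (148,194) and the stand at the right. The disc centre, corrected for the visible head side, is about (0.522, 0.234). Descending and gripping.

{"method": "drive_tool", "body": {
  "moves": [
    {"delta_pos": [-0.6, -3, 0], "turn": 0, "claw": 0.6},
    {"delta_pos": [0, 0, 25], "turn": 0, "claw": 0.6},
    {"delta_pos": [0, 0, 25], "turn": 0, "claw": 0.6},
    {"delta_pos": [0, 0, 25], "turn": 0, "claw": 0.6},
    {"delta_pos": [0, 0, 21], "turn": 0, "claw": 0.6},
    {"delta_pos": [0, 0, 0], "turn": 0, "claw": 0.6},
    {"delta_pos": [0, 0, 0], "turn": 0, "claw": 0},
    {"delta_pos": [0, 0, 0], "turn": 0, "claw": 0},
    {"delta_pos": [0, 0, 0], "turn": 0, "claw": 0},
    {"delta_pos": [0, 0, 0], "turn": 0, "claw": 0},
    {"delta_pos": [0, 0, 0], "turn": 0, "claw": 0},
    {"delta_pos": [0, 0, 0], "turn": 0, "claw": 0}
  ]
}}

```text
time_s: 3.32
tcp_pos: [0.5208, 0.237, 0.0997]
ee_rot: [[0.97, 0.245, 0.001], [0.245, -0.97, 0.0], [0.001, -0.0, -1.0]]
wrist_force: [0.9, -0.4, 3.0]
gripper_width: 0.248
gripper_force: 30.0
```

{"method": "drive_tool", "body": {
  "moves": [
    {"delta_pos": [0, 0, -15], "turn": 0, "claw": 0},
    {"delta_pos": [0, 0, -25], "turn": 0, "claw": 0},
    {"delta_pos": [0, 0, -30], "turn": 0, "claw": 0},
    {"delta_pos": [0, 0, -30], "turn": 0, "claw": 0},
    {"delta_pos": [0, 0, -30], "turn": 0, "claw": 0},
    {"delta_pos": [0, 0, -25], "turn": 0, "claw": 0},
    {"delta_pos": [0, 0, -10], "turn": 0, "claw": 0},
    {"delta_pos": [0, 0, 0], "turn": 0, "claw": 0}
  ]
}}

```text
time_s: 4.32
tcp_pos: [0.5203, 0.2369, 0.2646]
ee_rot: [[0.97, 0.245, 0.0], [0.245, -0.97, 0.001], [0.001, -0.001, -1.0]]
wrist_force: [0.5, -0.2, -1.2]
gripper_width: 0.252
gripper_force: 30.0
```

{"method": "drive_tool", "body": {
  "moves": [
    {"delta_pos": [-2.4, 38, 0], "turn": 0, "claw": 0},
    {"delta_pos": [-2.4, 38, 0], "turn": 0, "claw": 0},
    {"delta_pos": [-2.4, 38, 0], "turn": 0, "claw": 0},
    {"delta_pos": [-2.4, 38, 0], "turn": 0, "claw": 0},
    {"delta_pos": [-2.4, 38, 0], "turn": 0, "claw": 0},
    {"delta_pos": [-2.4, 38, 0], "turn": 0, "claw": 0},
    {"delta_pos": [-2.4, 38, 0], "turn": 0, "claw": 0},
    {"delta_pos": [-2.2, 38, 0], "turn": 0, "claw": 0}
  ]
}}

```text
time_s: 5.32
tcp_pos: [0.5757, -0.0637, 0.2625]
ee_rot: [[0.97, 0.245, -0.003], [0.245, -0.97, 0.0], [-0.003, -0.001, -1.0]]
wrist_force: [0.7, -0.2, -1.7]
gripper_width: 0.251
gripper_force: 30.0
```

{"method": "drive_tool", "body": {
  "moves": [
    {"delta_pos": [0, 0, 0], "turn": 0.166, "claw": 0},
    {"delta_pos": [0, 0, 0], "turn": 0.166, "claw": 0},
    {"delta_pos": [0, 0, 0], "turn": 0.166, "claw": 0},
    {"delta_pos": [0, 0, 0], "turn": 0.166, "claw": 0},
    {"delta_pos": [0, 0, 0], "turn": 0.166, "claw": 0},
    {"delta_pos": [0, 0, 0], "turn": 0.166, "claw": 0},
    {"delta_pos": [0, 0, 0], "turn": 0.166, "claw": 0},
    {"delta_pos": [0, 0, 0], "turn": 0.166, "claw": 0},
    {"delta_pos": [0, 0, 0], "turn": 0.166, "claw": 0},
    {"delta_pos": [0, 0, 0], "turn": 0.166, "claw": 0},
    {"delta_pos": [0, 0, 0], "turn": 0.166, "claw": 0},
    {"delta_pos": [0, 0, 0], "turn": 0.166, "claw": 0}
  ]
}}

```text
time_s: 6.82
tcp_pos: [0.5755, -0.0625, 0.2624]
ee_rot: [[-0.179, -0.984, -0.004], [-0.984, 0.179, 0.0], [0.001, 0.004, -1.0]]
wrist_force: [0.6, -0.4, -0.4]
gripper_width: 0.253
gripper_force: 30.0
```

{"method": "drive_tool", "body": {
  "moves": [
    {"delta_pos": [0, 0, 0], "turn": 0, "claw": 0},
    {"delta_pos": [0, 0, 0], "turn": 0, "claw": 0}
  ]
}}

```text
time_s: 7.08
tcp_pos: [0.576, -0.0625, 0.2634]
ee_rot: [[-0.171, -0.985, -0.002], [-0.985, 0.171, -0.0], [0.0, 0.002, -1.0]]
wrist_force: [-0.1, -0.1, -1.2]
gripper_width: 0.252
gripper_force: 30.0
```

Run:
```python
from h import *
s=monitor.sense(); print(np.round(s['tcp_pos'],4),np.round(s['joints'],1))
c=cap('wrist');sc=cap('scene');t=cap('top')
P=pts(sc)
# white plate / hole from the initial-like views
for n,q in(('scene',sc),('top',t)):
    P=pts(q);H,S,V=cv2.split(cv2.cvtColor(q['color'],cv2.COLOR_RGB2HSV))
    m=((S<50)&(V>150)&(abs(P[...,2]-.14)<.01)&(abs(P[...,0]-.575)<.05)&(abs(P[...,1]+.06)<.05)); 
    if m.sum(): print(n,m.sum(),P[m].mean(0))
cv2.imwrite('pics/w3.png',np.vstack([c['color'],])[...,::-1])
a=cv2.resize(sc['color'][90:230,170:320],(429,400),interpolation=2)
cv2.imwrite('pics/w3.png',np.hstack([cv2.resize(c['color'],(500,400)),a])[:,:800,::-1][:, :800])
```

```text
[ 0.576  -0.0625  0.2634] [  9.8  15.4   0.5  -0.  -75.2 -19.6]
scene 167 [ 0.576333   -0.0632534   0.13893703]
top 56 [ 0.56669782 -0.06887906  0.13933476]
```

View pics/w3.png

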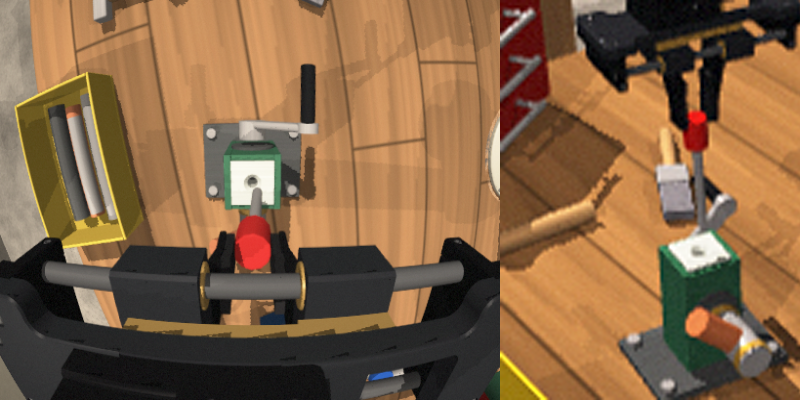

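The wrist view shows the hole at (252,182), with the pin tip over the plate's near edge at about (258,190) and the head at (252,243). The tip looks slightly off, so I'll measure hole and tip on an enlarged crop.

Run:
```python
from h import *
c=dict(np.load('wrist.npz'))
g=cv2.cvtColor(c['color'],cv2.COLOR_RGB2GRAY)
for px in [(258,174.7)]: print('hole approx',wpt(c,*px,.14))
x0,y0,k=215,135,7
im=cv2.resize(c['color'][y0:y0+85,x0:x0+85],None,fx=k,fy=k,interpolation=0)
def proj(p):
    E=np.array(c['extrinsics']); q=E[:3,:3].T@(np.array(p)-E[:3,3]); f=192/np.tan(np.radians(c['vertical_fov'])/2)
    t=np.arctan2(np.hypot(q[0],q[1]),q[2]); r=f*t; return c['cx']+r*q[0]/np.hypot(q[0],q[1]),c['cy']+r*q[1]/np.hypot(q[0],q[1])
for p,col in (((.576,-.0625,.140),(255,0,255)),((.576,-.0625,.1685),(0,0,255)),((.576,-.0625,.2635),(0,255,255))):
    u,v=proj(p); print(p,u,v); cv2.drawMarker(im,(int((u-x0+.5)*k),int((v-y0+.5)*k)),col,0,20,2)
cv2.imwrite('pics/w4.png',im[...,::-1])
```

```text
hole approx [ 0.57577054 -0.06227859  0.14      ]
(0.576, -0.0625, 0.14) 257.75767490874466 174.54065380722471
(0.576, -0.0625, 0.1685) 257.7228507318702 181.5838481057606
(0.576, -0.0625, 0.2635) 257.5436739795821 218.51218906927832
```

View pics/w4.png

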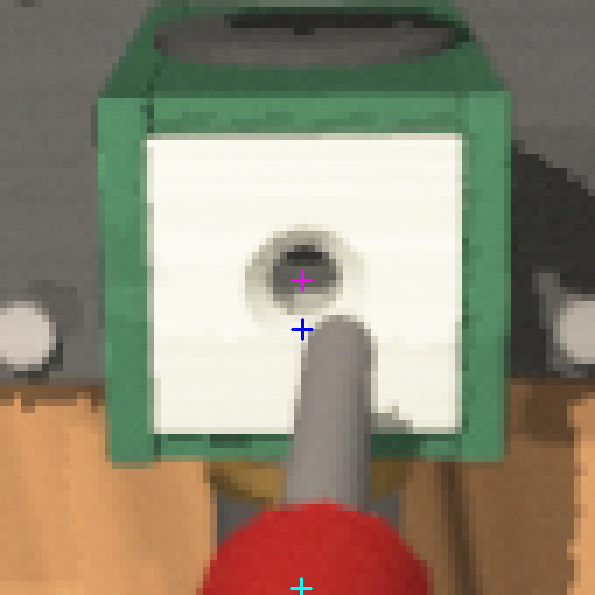

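The countersink centre (303,277) lies on my predicted bore, (0.576, -0.062). The tip, at about (340,335), should be at the blue mark (302,329), so it is roughly 5 mm off along tool +y. I'll cross-check against the scene camera's depth.

Run:
```python
from h import *
c=dict(np.load('scene.npz'));P=pts(c)
H,S,V=cv2.split(cv2.cvtColor(c['color'],cv2.COLOR_RGB2HSV))
m=(abs(P[...,0]-.576)<.03)&(abs(P[...,1]+.0625)<.03)&(P[...,2]>.16)&(P[...,2]<.27)
print(m.sum())
E=np.array(c['extrinsics']); 
for lo in np.arange(.16,.27,.01):
    k=m&(P[...,2]>=lo)&(P[...,2]<lo+.01)
    if k.sum(): 
        v,u=np.where(k); print(lo.round(2),k.sum(),P[k].mean(0).round(4),'px',u.mean().round(1),v.mean().round(1), 'S',S[k].mean().round())
# expected pixel line for vertical pin under TCP
f=192/np.tan(np.radians(c['vertical_fov'])/2)
for z in(.14,.17,.19,.21,.23,.26):
    q=E[:3,:3].T@(np.array([.576,-.0625,z])-E[:3,3]); print(z,c['cx']+f*q[0]/q[2],c['cy']+f*q[1]/q[2])
```

```text
107
0.17 10 [ 0.574  -0.0579  0.1754] px 240.5 167.8 S 25.0
0.18 7 [ 0.5749 -0.0579  0.1845] px 240.1 165.3 S 21.0
0.19 10 [ 0.5758 -0.0574  0.1946] px 239.9 162.5 S 24.0
0.2 10 [ 0.5754 -0.0585  0.2047] px 239.7 159.3 S 29.0
0.21 13 [ 0.5762 -0.0576  0.216 ] px 239.5 156.2 S 25.0
0.22 11 [ 0.5757 -0.0586  0.2253] px 239.4 153.1 S 20.0
0.23 9 [ 0.577  -0.058   0.2363] px 239.0 150.0 S 18.0
0.24 12 [ 0.5763 -0.0596  0.2457] px 238.8 146.8 S 37.0
0.25 10 [ 0.5779 -0.0586  0.2557] px 238.4 144.0 S 58.0
0.26 15 [ 0.5806 -0.0547  0.2666] px 238.3 141.5 S 202.0
0.14 239.32655504980283 177.35791740474494
0.17 239.0222326120286 168.8755708881144
0.19 238.814172179804 163.0763248797126
0.21 238.60181911560983 157.15743080296488
0.23 238.38503918856216 151.11514725490684
0.26 238.0512613085773 141.81179237143124
```

Both views agree: the pin leans about 0.05 rad in the grip and its tip is about 5 mm towards world -x. Correcting, then lowering in stages.

{"method": "drive_tool", "body": {
  "moves": [
    {"delta_pos": [1, -5, 0], "turn": 0, "claw": 0},
    {"delta_pos": [0, 0, 10], "turn": 0, "claw": 0},
    {"delta_pos": [0, 0, 10], "turn": 0, "claw": 0},
    {"delta_pos": [0, 0, 8], "turn": 0, "claw": 0},
    {"delta_pos": [0, 0, 4], "turn": 0, "claw": 0},
    {"delta_pos": [0, 0, 4], "turn": 0, "claw": 0},
    {"delta_pos": [0, 0, 0], "turn": 0, "claw": 0}
  ]
}}

```text
time_s: 8.1
tcp_pos: [0.5811, -0.0644, 0.228]
ee_rot: [[-0.173, -0.985, -0.0], [-0.985, 0.173, -0.0], [0.0, 0.0, -1.0]]
wrist_force: [0.0, 0.1, 0.1]
gripper_width: 0.252
gripper_force: 30.0
```

{"method": "drive_tool", "body": {
  "moves": [
    {"delta_pos": [0, 0.5, 5], "turn": 0, "claw": 0},
    {"delta_pos": [0, 0.5, 5], "turn": 0, "claw": 0},
    {"delta_pos": [0, 0.5, 5], "turn": 0, "claw": 0},
    {"delta_pos": [0, 0, 0], "turn": 0, "claw": 0}
  ]
}}

```text
time_s: 8.6
tcp_pos: [0.5795, -0.0641, 0.2127]
ee_rot: [[-0.173, -0.985, -0.001], [-0.985, 0.173, -0.0], [0.0, 0.001, -1.0]]
wrist_force: [-0.3, 0.7, -1.1]
gripper_width: 0.252
gripper_force: 30.0
```

{"method": "drive_tool", "body": {
  "moves": [
    {"delta_pos": [0, 0.5, 5], "turn": 0, "claw": 0},
    {"delta_pos": [0, 0.5, 5], "turn": 0, "claw": 0},
    {"delta_pos": [0, 0.5, 4], "turn": 0, "claw": 0},
    {"delta_pos": [0, 0, 0], "turn": 0, "claw": 0}
  ]
}}

```text
time_s: 9.1
tcp_pos: [0.5782, -0.0638, 0.1989]
ee_rot: [[-0.173, -0.985, -0.0], [-0.985, 0.173, -0.0], [0.0, 0.0, -1.0]]
wrist_force: [0.2, -0.7, -1.4]
gripper_width: 0.246
gripper_force: 29.9
```

{"method": "drive_tool", "body": {
  "moves": [
    {"delta_pos": [0, 0, 0], "turn": 0, "claw": 0.35},
    {"delta_pos": [0, 0, 0], "turn": 0, "claw": 0.55},
    {"delta_pos": [0, 0, 0], "turn": 0, "claw": 0.6},
    {"delta_pos": [0, 0, 0], "turn": 0, "claw": 0.6},
    {"delta_pos": [0, 0, -15], "turn": 0, "claw": 0.6},
    {"delta_pos": [0, 0, -25], "turn": 0, "claw": 0.6},
    {"delta_pos": [0, 0, -25], "turn": 0, "claw": 0.6},
    {"delta_pos": [0, 0, 0], "turn": 0, "claw": 0.6}
  ]
}}

```text
time_s: 10.1
tcp_pos: [0.5797, -0.0639, 0.2677]
ee_rot: [[-0.173, -0.985, 0.007], [-0.985, 0.173, 0.0], [-0.001, -0.006, -1.0]]
wrist_force: [0.7, 0.2, -0.9]
gripper_width: 0.594
gripper_force: 0.0
```

```bash
cat > p.py <<'E'
from h import *
s=monitor.sense(); print(np.round(s['time_s'],2),np.round(s['tcp_pos'],4),np.round(s['wrist_force'],1))
for n in ('scene','top'):
    c=cap(n);P=pts(c);H,S,V=cv2.split(cv2.cvtColor(c['color'],cv2.COLOR_RGB2HSV))
    m=((H<5)|(H>175))&(S>180)&(V>60)&(abs(P[...,0]-.576)<.06)&(abs(P[...,1]+.0625)<.06)&(P[...,2]>.142)
    v,u=np.where(m)
    if len(v): print(n,'red',m.sum(),'rows',v.min(),v.max(),'cent',u.mean().round(2),v.mean().round(2),'mean',P[m].mean(0).round(4),'z',np.percentile(P[m][:,2],[2,98]).round(4))
    k=(V<60)&(S<120)&(P[...,0]>.46)&(P[...,0]<.66)&(P[...,1]<-.118)&(P[...,1]>-.2)&(P[...,2]>.10)&(P[...,2]<.178)
    if k.sum()>5: print(n,'handle',k.sum(),P[k].mean(0).round(4))
E
python3 p.py
```

```text
10.1 [ 0.5797 -0.0639  0.2677] [ 0.7  0.2 -0.9]
scene red 98 rows 151 163 cent 237.35 157.04 mean [ 0.5833 -0.0582  0.2156] z [0.198 0.228]
scene handle 20 [ 0.5063 -0.1356  0.1457]
top red 9 rows 177 179 cent 282.22 178.0 mean [ 0.5849 -0.0639  0.2275] z [0.2247 0.2311]
top handle 30 [ 0.5    -0.1407  0.148 ]
```

The pin stands on the shaft with its top at 0.2275, against 0.227 expected. Next I go beside the handle with the fingers closed.

{"method": "drive_tool", "body": {
  "moves": [
    {"delta_pos": [0, 0, 0], "turn": 0, "claw": 0},
    {"delta_pos": [23.5, 25.5, 0], "turn": 0, "claw": 0},
    {"delta_pos": [23.5, 25.5, 0], "turn": 0, "claw": 0},
    {"delta_pos": [23.5, 25.5, 0], "turn": 0, "claw": 0},
    {"delta_pos": [23.5, 25.5, 0], "turn": 0, "claw": 0},
    {"delta_pos": [0, 0, 35], "turn": 0, "claw": 0},
    {"delta_pos": [0, 0, 35], "turn": 0, "claw": 0},
    {"delta_pos": [0, 0, 35], "turn": 0, "claw": 0},
    {"delta_pos": [0, 0, 25], "turn": 0, "claw": 0},
    {"delta_pos": [0, 0, 13], "turn": 0, "claw": 0},
    {"delta_pos": [0, 0, 0], "turn": 0, "claw": 0}
  ]
}}

```text
time_s: 11.58
tcp_pos: [0.4609, -0.1388, 0.1205]
ee_rot: [[-0.173, -0.985, -0.002], [-0.985, 0.173, -0.0], [0.001, 0.002, -1.0]]
wrist_force: [0.0, -0.2, 0.5]
gripper_width: 0.007
gripper_force: 0.0
```

```bash
python3 p.py
python3 - <<'E'
from h import *
c=dict(np.load('scene.npz'));t=dict(np.load('top.npz'))
cv2.imwrite('pics/c5.png',np.hstack([cv2.resize(c['color'][90:220,180:310],(390,390),interpolation=2),cv2.resize(t['color'][140:270,240:370],(390,390),interpolation=2)])[...,::-1])
E
```

```text
11.58 [ 0.4609 -0.1388  0.1205] [ 0.  -0.2  0.5]
scene red 96 rows 151 163 cent 237.3 156.95 mean [ 0.5835 -0.0581  0.2161] z [0.1987 0.2272]
scene handle 45 [ 0.4841 -0.1325  0.1562]
top red 39 rows 177 184 cent 281.46 180.59 mean [ 0.5777 -0.0617  0.2271] z [0.2226 0.2325]
```

View pics/c5.png

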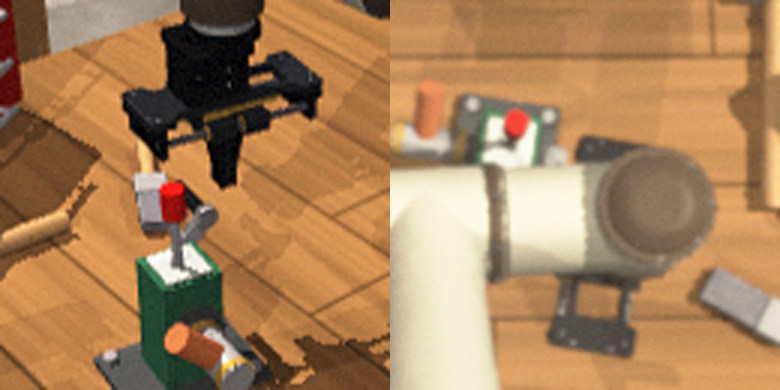

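The scene crop shows the pin upright in the stand with its head at (173,200), and the fingers beside the handle at (225,160). Now I push the crank slowly along tool -y.

{"method": "drive_tool", "body": {
  "moves": [
    {"delta_pos": [0, -6, 0], "turn": 0, "claw": 0},
    {"delta_pos": [0, -3, 0], "turn": 0, "claw": 0},
    {"delta_pos": [0, -2, 0], "turn": 0, "claw": 0},
    {"delta_pos": [0, -2, 0], "turn": 0, "claw": 0},
    {"delta_pos": [0, -2, 0], "turn": 0, "claw": 0},
    {"delta_pos": [0, -2, 0], "turn": 0, "claw": 0},
    {"delta_pos": [0, -2, 0], "turn": 0, "claw": 0},
    {"delta_pos": [0, -2, 0], "turn": 0, "claw": 0},
    {"delta_pos": [0, -2, 0], "turn": 0, "claw": 0},
    {"delta_pos": [0, -2, 0], "turn": 0, "claw": 0}
  ]
}}

```text
time_s: 12.92
tcp_pos: [0.4862, -0.1431, 0.1212]
ee_rot: [[-0.173, -0.985, -0.0], [-0.985, 0.173, -0.0], [0.0, 0.0, -1.0]]
wrist_force: [-0.2, 0.1, 0.0]
gripper_width: 0.008
gripper_force: 0.0
```

```bash
python3 p.py
```

```text
12.92 [ 0.4862 -0.1431  0.1212] [-0.2  0.1  0. ]
scene red 97 rows 151 163 cent 237.31 156.99 mean [ 0.5836 -0.0579  0.2161] z [0.1984 0.2284]
scene handle 56 [ 0.4964 -0.1359  0.1581]
top red 31 rows 177 182 cent 281.58 179.87 mean [ 0.5797 -0.0621  0.2272] z [0.2222 0.2321]
```

{"method": "drive_tool", "body": {
  "moves": [
    {"delta_pos": [0, -2, 0], "turn": 0, "claw": 0},
    {"delta_pos": [0, -2, 0], "turn": 0, "claw": 0},
    {"delta_pos": [0, -2, 0], "turn": 0, "claw": 0},
    {"delta_pos": [0, -2, 0], "turn": 0, "claw": 0},
    {"delta_pos": [0, -2, 0], "turn": 0, "claw": 0}
  ]
}}

```text
time_s: 13.65
tcp_pos: [0.4961, -0.1448, 0.1213]
ee_rot: [[-0.173, -0.985, 0.0], [-0.985, 0.173, 0.0], [-0.0, -0.0, -1.0]]
wrist_force: [-0.7, -0.3, -0.5]
gripper_width: 0.006
gripper_force: 0.0
```

```bash
python3 p.py
python3 - <<'E'
from h import *
c=dict(np.load('scene.npz'))
w=cap('wrist')
cv2.imwrite('pics/c6.png',np.hstack([cv2.resize(c['color'][100:200,190:290],(390,390),interpolation=2),cv2.resize(w['color'][60:300,140:380],(390,390),interpolation=2)])[...,::-1])
E
```

```text
13.65 [ 0.4961 -0.1448  0.1213] [-0.7 -0.3 -0.5]
scene red 96 rows 151 163 cent 237.35 157.02 mean [ 0.5832 -0.0582  0.2157] z [0.1968 0.2275]
scene handle 58 [ 0.5027 -0.1356  0.1595]
top red 4 rows 177 178 cent 281.0 177.5 mean [ 0.5872 -0.0609  0.2236] z [0.2201 0.227 ]
```

View pics/c6.png

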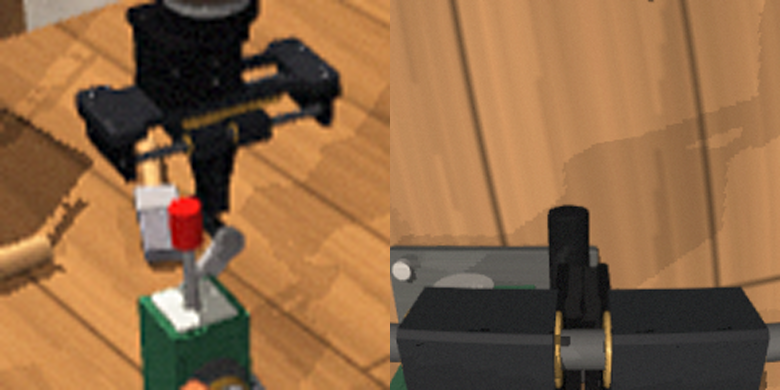

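The crop shows the finger (582,270) right beside the handle (568,215) on its -x side, with the pin still upright. I continue in small pushes, checking the head's height each time.

{"method": "drive_tool", "body": {
  "moves": [
    {"delta_pos": [0, -2, 0], "turn": 0, "claw": 0},
    {"delta_pos": [0, -2, 0], "turn": 0, "claw": 0},
    {"delta_pos": [0, -2, 0], "turn": 0, "claw": 0},
    {"delta_pos": [0, -2, 0], "turn": 0, "claw": 0},
    {"delta_pos": [0, -2, 0], "turn": 0, "claw": 0}
  ]
}}

```text
time_s: 14.42
tcp_pos: [0.5059, -0.1466, 0.1212]
ee_rot: [[-0.173, -0.985, -0.0], [-0.985, 0.173, -0.0], [0.0, 0.0, -1.0]]
wrist_force: [-0.4, 0.2, -0.4]
gripper_width: 0.008
gripper_force: 0.0
```

```bash
cat > q.py <<'E'
from h import *
s=monitor.sense(); B=np.array([.576,-.0625]); d=np.array(s['tcp_pos'])[:2]-B
print(round(s['time_s'],2),'stand xy',round(.985*d[0]-.173*d[1],4),round(.173*d[0]+.985*d[1],4),np.round(s['wrist_force'],1))
c=cap('scene');P=pts(c);H,S,V=cv2.split(cv2.cvtColor(c['color'],cv2.COLOR_RGB2HSV))
m=((H<5)|(H>175))&(S>180)&(V>60)&(abs(P[...,0]-.576)<.06)&(abs(P[...,1]+.0625)<.06)&(P[...,2]>.142)
v,u=np.where(m); print('red',m.sum(),'rows',v.min(),v.max(),'cent',u.mean().round(2),v.mean().round(2),'z',P[m].mean(0).round(4))
E
python3 q.py
```

```text
14.43 stand xy -0.0545 -0.0949 [-0.4  0.2 -0.4]
red 97 rows 151 163 cent 237.31 156.99 z [ 0.5835 -0.0581  0.216 ]
```

{"method": "drive_tool", "body": {
  "moves": [
    {"delta_pos": [0, -1.5, 0], "turn": 0, "claw": 0},
    {"delta_pos": [0, -1.5, 0], "turn": 0, "claw": 0},
    {"delta_pos": [0, -1.5, 0], "turn": 0, "claw": 0},
    {"delta_pos": [0, -1.5, 0], "turn": 0, "claw": 0},
    {"delta_pos": [0, -1.5, 0], "turn": 0, "claw": 0},
    {"delta_pos": [0, -1.5, 0], "turn": 0, "claw": 0}
  ]
}}

```text
time_s: 15.22
tcp_pos: [0.5147, -0.1481, 0.1212]
ee_rot: [[-0.173, -0.985, 0.0], [-0.985, 0.173, 0.0], [-0.0, 0.0, -1.0]]
wrist_force: [0.0, -0.8, 1.0]
gripper_width: 0.006
gripper_force: 0.0
```

```bash
python3 q.py
```

```text
15.22 stand xy -0.0455 -0.0949 [ 0.  -0.8  1. ]
red 99 rows 151 163 cent 237.32 156.98 z [ 0.5834 -0.0582  0.2159]
```

Run:
```python
from h import *
o=dict(np.load('wrist.npz')); n=cap('wrist')
for c in(o,n):
    g=c['color'].max(2); 
    for r in(192,200,208): 
        x=np.where(g[r,200:310]<45)[0]+200; print(r,x.min() if len(x) else None,x.max() if len(x) else None, c['range_z'][r,240:262:7].round(3))
```

```text
192 238 261 [0.173 0.174 0.173 0.176]
200 238 261 [0.174 0.173 0.172 0.177]
208 238 261 [0.177 0.174 0.173 0.178]
192 269 292 [0.327 0.326 0.326 0.326]
200 269 293 [0.329 0.328 0.329 0.33 ]
208 269 292 [0.332 0.332 0.331 0.333]
```

Run:
```python
from h import *
c=dict(np.load('wrist.npz')); B=np.array([.576,-.0625])
print(np.round(c['extrinsics'],3).tolist())
st=lambda p:(round(.985*(p[0]-B[0])-.173*(p[1]-B[1]),4),round(.173*(p[0]-B[0])+.985*(p[1]-B[1]),4))
g=c['color'].max(2)
E=np.array(c['extrinsics']); f=192/np.tan(np.radians(c['vertical_fov'])/2)
for r in range(180,290,8):
    x=np.where(g[r,262:310]<50)[0]+262
    if len(x)<3: continue
    u=(x.min()+x.max())/2; d=np.array([u-c['cx'],r-c['cy']]); R=np.hypot(*d); t=R/f
    z=c['range_z'][r,int(u)]; p=E[:3,:3]@np.r_[d/R*np.tan(t)*z,z]+E[:3,3]
    print(r,x.min(),x.max(),'z',z.round(3),p.round(4),'stand',st(p))
```

```text
[[-0.985, 0.164, 0.052, 0.5], [0.172, 0.942, 0.289, -0.227], [-0.001, 0.294, -0.956, 0.312], [0.0, 0.0, 0.0, 1.0]]
188 272 290 z 0.181 [ 0.496  -0.1726  0.1385] stand (np.float64(-0.0597), np.float64(-0.1223))
196 269 293 z 0.173 [ 0.497  -0.1706  0.1476] stand (np.float64(-0.0591), np.float64(-0.1201))
204 269 293 z 0.173 [ 0.4977 -0.1661  0.1488] stand (np.float64(-0.0592), np.float64(-0.1156))
212 269 292 z 0.175 [ 0.4988 -0.1611  0.1486] stand (np.float64(-0.059), np.float64(-0.1105))
220 269 292 z 0.176 [ 0.4995 -0.1561  0.1487] stand (np.float64(-0.0591), np.float64(-0.1054))
228 262 292 z 0.178 [ 0.5024 -0.1513  0.1487] stand (np.float64(-0.0572), np.float64(-0.1002))
236 262 292 z 0.18 [ 0.5032 -0.1455  0.1477] stand (np.float64(-0.0574), np.float64(-0.0943))
244 262 309 z 0.093 [ 0.4996 -0.1821  0.2284] stand (np.float64(-0.0546), np.float64(-0.131))
252 262 309 z 0.087 [ 0.5    -0.1824  0.2339] stand (np.float64(-0.0541), np.float64(-0.1312))
260 262 309 z 0.082 [ 0.5004 -0.1831  0.2396] stand (np.float64(-0.0536), np.float64(-0.1318))
276 277 307 z 0.079 [ 0.4993 -0.1794  0.2428] stand (np.float64(-0.0553), np.float64(-0.1285))
284 285 307 z 0.08 [ 0.4985 -0.1766  0.243 ] stand (np.float64(-0.0566), np.float64(-0.1258))
```

```bash
cat >> h.py <<'E'
def wpts(c):
    E=np.array(c['extrinsics']); f=192/np.tan(np.radians(c['vertical_fov'])/2)
    v,u=np.mgrid[:384,:512]; dx,dy=u-c['cx'],v-c['cy']; R=np.hypot(dx,dy)+1e-9; k=np.tan(R/f)/R; z=c['range_z']
    return np.stack([dx*k*z,dy*k*z,z],-1)@E[:3,:3].T+E[:3,3]
E
python3 - <<'E'
from h import *
for c in (dict(np.load('wrist.npz')),):
    P=wpts(c); B=np.array([.576,-.0625,0]); Q=(P-B)@np.array([[.985,.173,0],[-.173,.985,0],[0,0,1]])
    for r in range(204,268,5): print(r,[tuple((Q[r,u]*1000).round().astype(int).tolist()) for u in (246,252,258,264,270,280)])
E
```

```text
204 [(-32, -62, 1), (-39, -62, 0), (-45, -62, 0), (-52, -62, 2), (-53, -114, 144), (-59, -116, 149)]
209 [(-32, -56, 0), (-39, -56, 1), (-45, -56, 1), (-52, -56, 0), (-53, -111, 144), (-59, -112, 148)]
214 [(-32, -54, 12), (-39, -54, 10), (-45, -54, 11), (-52, -54, 11), (-53, -107, 144), (-59, -109, 149)]
219 [(-32, -49, 13), (-39, -49, 13), (-45, -49, 13), (-52, -49, 13), (-53, -104, 145), (-59, -106, 149)]
224 [(-39, -105, 153), (-39, -43, 13), (-45, -43, 13), (-52, -43, 13), (-53, -104, 152), (-59, -103, 148)]
229 [(-39, -105, 160), (-42, -103, 157), (-46, -103, 157), (-49, -104, 158), (-52, -105, 161), (-59, -100, 149)]
234 [(-39, -105, 168), (-42, -104, 164), (-46, -104, 164), (-49, -104, 165), (-52, -105, 167), (-59, -97, 150)]
239 [(-40, -105, 173), (-43, -104, 171), (-46, -103, 170), (-49, -103, 170), (-52, -105, 172), (-53, -132, 226)]
244 [(-40, -105, 178), (-43, -103, 175), (-46, -102, 173), (-49, -103, 175), (-52, -105, 178), (-53, -131, 229)]
249 [(-40, -105, 184), (-43, -103, 180), (-46, -99, 172), (-49, -103, 180), (-52, -105, 184), (-53, -131, 232)]
254 [(-40, -105, 188), (-43, -103, 186), (-46, -103, 186), (-49, -103, 185), (-52, -105, 188), (-52, -131, 235)]
259 [(-40, -105, 194), (-43, -104, 191), (-46, -103, 191), (-49, -104, 191), (-51, -105, 193), (-52, -132, 240)]
264 [(-42, -126, 232), (-44, -126, 233), (-46, -127, 233), (-48, -127, 234), (-50, -127, 233), (-52, -131, 241)]
```

Run:
```python
from h import *
c=dict(np.load('scene.npz')); P=pts(c); s=monitor.sense(); t=np.array(s['tcp_pos']); print(t)
E=np.array(c['extrinsics']); f=192/np.tan(np.radians(c['vertical_fov'])/2)
def pr(p): q=E[:3,:3].T@(p-E[:3,3]); return (c['cx']+f*q[0]/q[2]).round(1),(c['cy']+f*q[1]/q[2]).round(1)
print('tcp px',pr(t),'30 up',pr(t+[0,0,.03]))
u0=int(pr(t+[0,0,.03])[0])
for r in range(120,176,3): print(r,[(tuple((P[r,u]*1000).round().astype(int).tolist()),int(c['color'][r,u].max())) for u in (u0-2,u0,u0+2)])
```

```text
[ 0.51478777 -0.14814303  0.12123688]
tcp px (np.float64(238.9), np.float64(162.2)) 30 up (np.float64(238.6), np.float64(154.1))
120 [((530, -134, 280), 1), ((528, -127, 283), 15), ((520, -128, 279), 19)]
123 [((531, -133, 271), 10), ((525, -131, 270), 14), ((520, -128, 270), 15)]
126 [((536, -126, 266), 17), ((533, -121, 268), 12), ((521, -127, 261), 18)]
129 [((536, -127, 256), 21), ((530, -125, 255), 21), ((524, -124, 254), 36)]
132 [((538, -125, 248), 119), ((527, -130, 242), 101), ((520, -130, 239), 95)]
135 [((542, -119, 243), 25), ((535, -119, 240), 27), ((531, -115, 240), 30)]
138 [((546, -114, 236), 15), ((538, -116, 232), 24), ((531, -116, 230), 20)]
141 [((546, -114, 226), 10), ((540, -113, 224), 21), ((512, -142, 200), 16)]
144 [((528, -142, 196), 10), ((525, -135, 198), 9), ((515, -139, 192), 22)]
147 [((529, -140, 187), 14), ((521, -142, 182), 11), ((517, -137, 183), 23)]
150 [((526, -145, 172), 176), ((525, -137, 176), 177), ((515, -140, 170), 68)]
153 [((584, -63, 227), 249), ((579, -60, 226), 249), ((577, -54, 228), 250)]
156 [((588, -57, 222), 153), ((586, -51, 224), 143), ((578, -53, 219), 129)]
159 [((589, -57, 212), 156), ((586, -52, 213), 150), ((579, -51, 211), 122)]
162 [((590, -56, 203), 151), ((585, -54, 202), 146), ((576, -57, 197), 125)]
165 [((436, -278, 6), 82), ((582, -58, 189), 105), ((416, -282, -5), 161)]
168 [((440, -272, -2), 142), ((582, -59, 178), 103), ((540, -108, 132), 144)]
171 [((452, -256, -1), 210), ((582, -60, 167), 103), ((576, -58, 165), 88)]
174 [((574, -82, 140), 162), ((582, -60, 157), 103), ((575, -60, 153), 77)]
```

The wrist depth shows the closed fingers' real end at z of about 0.15, roughly 28 mm above the reported TCP, so they passed over the handle (centre z 0.141, x = -0.059) without touching it. I back off, go 28 mm lower and push again.

{"method": "drive_tool", "body": {
  "moves": [
    {"delta_pos": [0, 0, -6], "turn": 0, "claw": 0},
    {"delta_pos": [0, 16, 0], "turn": 0, "claw": 0},
    {"delta_pos": [0, 16, 0], "turn": 0, "claw": 0},
    {"delta_pos": [0, 12, 0], "turn": 0, "claw": 0},
    {"delta_pos": [0, 0, 12], "turn": 0, "claw": 0},
    {"delta_pos": [0, 0, 12], "turn": 0, "claw": 0},
    {"delta_pos": [0, 0, 10], "turn": 0, "claw": 0},
    {"delta_pos": [0, -5, 0], "turn": 0, "claw": 0},
    {"delta_pos": [0, -3, 0], "turn": 0, "claw": 0},
    {"delta_pos": [0, -2, 0], "turn": 0, "claw": 0},
    {"delta_pos": [0, -2, 0], "turn": 0, "claw": 0},
    {"delta_pos": [0, -2, 0], "turn": 0, "claw": 0}
  ]
}}

```text
time_s: 16.82
tcp_pos: [0.4842, -0.1428, 0.0934]
ee_rot: [[-0.173, -0.985, -0.002], [-0.985, 0.173, 0.0], [0.0, 0.002, -1.0]]
wrist_force: [-3.8, 2.9, 4.9]
gripper_width: 0.006
gripper_force: 2.9
```

```bash
cat >> q.py <<'E'
w=cap('wrist'); P=wpts(w); Q=(P-np.array([.576,-.0625,0]))@np.array([[.985,.173,0],[-.173,.985,0],[0,0,1]])
m=(w['color'].max(2)<60)&(Q[...,1]<-.108)&(Q[...,1]>-.121)&(Q[...,2]>.09)&(Q[...,2]<.176)
if m.sum()>20:
    k=m&(Q[...,2]>np.percentile(Q[m][:,2],50)); x,z=np.median(Q[m][:,0]),np.percentile(Q[m][:,2],90)
    print('handle',m.sum(),'x',x.round(4),'ztop',z.round(4),'theta',np.arctan2(x,z-.088).round(3))
E
python3 q.py
```

```text
16.82 stand xy -0.0766 -0.095 [-3.8  2.9  4.9]
red 94 rows 151 163 cent 237.32 157.02 z [ 0.5833 -0.0583  0.2156]
handle 709 x -0.0607 ztop 0.149 theta -0.783
```

Contact now. θ is about -0.77, and handle x ≈ tool x + 16 mm.

{"method": "drive_tool", "body": {
  "moves": [
    {"delta_pos": [0, -2, 0], "turn": 0, "claw": 0},
    {"delta_pos": [0, -2, 0], "turn": 0, "claw": 0},
    {"delta_pos": [0, -2, 0], "turn": 0, "claw": 0},
    {"delta_pos": [0, -2, 0], "turn": 0, "claw": 0},
    {"delta_pos": [0, -2, 0], "turn": 0, "claw": 0},
    {"delta_pos": [0, -2, 0], "turn": 0, "claw": 0}
  ]
}}

```text
time_s: 17.68
tcp_pos: [0.4833, -0.143, 0.0932]
ee_rot: [[-0.175, -0.984, -0.028], [-0.985, 0.175, 0.004], [0.001, 0.028, -1.0]]
wrist_force: [-31.3, 17.0, 31.4]
gripper_width: 0.002
gripper_force: 20.0
```

```bash
python3 q.py
```

```text
17.68 stand xy -0.0774 -0.0953 [-31.3  17.   31.4]
red 96 rows 151 163 cent 237.33 156.99 z [ 0.5835 -0.0579  0.2161]
handle 685 x -0.0604 ztop 0.149 theta -0.78
```

The force has a 45° upward component and the handle isn't turning, so the tip is riding on the handle's upper flank. Backing off to check the true tip height.

{"method": "drive_tool", "body": {
  "moves": [
    {"delta_pos": [0, 10, 0], "turn": 0, "claw": 0},
    {"delta_pos": [0, 10, 0], "turn": 0, "claw": 0},
    {"delta_pos": [0, 0, 0], "turn": 0, "claw": 0}
  ]
}}

```text
time_s: 18.15
tcp_pos: [0.4774, -0.1416, 0.0934]
ee_rot: [[-0.173, -0.985, 0.001], [-0.985, 0.173, -0.0], [-0.0, -0.001, -1.0]]
wrist_force: [-0.4, -0.2, -0.0]
gripper_width: 0.006
gripper_force: 0.0
```

```bash
python3 q.py
python3 - <<'E'
from h import *
s=monitor.sense(); print(s['tcp_pos'],s['joints'])
w=dict(np.load('wrist.npz'));P=wpts(w); Q=(P-np.array([.576,-.0625,0]))@np.array([[.985,.173,0],[-.173,.985,0],[0,0,1]])
for r in range(190,275,5): print(r,[tuple((Q[r,u]*1000).round().astype(int).tolist()) for u in (240,246,252,258,264,270)])
c=dict(np.load('scene.npz'));P=pts(c);t=np.array(s['tcp_pos'])
m=(np.hypot(P[...,0]-t[0],P[...,1]-t[1])<.022)&(P[...,2]>.06)
print('scene lowest near tcp',np.percentile(P[m][:,2],[0,2,5,20]).round(3),m.sum())
for r in range(140,170,2):
    k=m[r]; 
    if k.any(): print(r,np.where(k)[0][[0,-1]],P[r][k].mean(0).round(3),c['color'][r][k].max(1)[:8])
cv2.imwrite('pics/c7.png',np.hstack([cv2.resize(c['color'][110:210,200:300],(400,400),interpolation=2),cv2.resize(w['color'][100:300,158:358],(400,400),interpolation=2)])[...,::-1])
E
```

```text
18.15 stand xy -0.0835 -0.0949 [-0.4 -0.2 -0. ]
red 96 rows 151 163 cent 237.35 157.02 z [ 0.5836 -0.0577  0.2161]
handle 702 x -0.0612 ztop 0.1489 theta -0.787
[ 0.47805104 -0.14165611  0.09332773] [ 2.19881154e+00  1.58018163e+01 -2.52668975e+01  2.12544325e-02
 -4.88639198e+01 -1.21766418e+01]
190 [(-65, -86, -1), (-71, -87, 1), (-77, -87, 1), (-83, -87, 2), (-89, -87, 3), (-95, -87, 1)]
195 [(-65, -82, 2), (-71, -81, 0), (-77, -82, 2), (-83, -82, 1), (-89, -82, 1), (-95, -82, 1)]
200 [(-65, -77, 3), (-71, -76, 1), (-77, -76, 1), (-83, -77, 2), (-89, -76, 0), (-95, -76, 1)]
205 [(-65, -71, 1), (-71, -71, 1), (-77, -71, 1), (-83, -72, 3), (-89, -71, 2), (-95, -71, 1)]
210 [(-65, -65, 0), (-71, -65, 1), (-77, -66, 2), (-83, -65, 0), (-89, -66, 1), (-95, -66, 2)]
215 [(-65, -60, 1), (-71, -60, 1), (-77, -60, 1), (-83, -60, 2), (-89, -60, 0), (-95, -60, 0)]
220 [(-64, -54, -1), (-71, -55, 1), (-77, -55, 2), (-83, -54, 1), (-89, -55, 2), (-95, -55, 1)]
225 [(-65, -54, 12), (-76, -104, 125), (-80, -103, 122), (-83, -103, 124), (-87, -103, 122), (-90, -105, 127)]
230 [(-65, -48, 12), (-7
[... 851 characters left out ...]
207), (-87, -127, 207)]
270 [(-79, -130, 214), (-80, -126, 208), (-82, -126, 208), (-84, -126, 208), (-85, -126, 207), (-87, -125, 207)]
scene lowest near tcp [0.121 0.128 0.135 0.15 ] 239
144 [254 255] [ 0.467 -0.13   0.178] [ 9 13]
146 [251 255] [ 0.473 -0.13   0.173] [22 16  5 11 53]
148 [245 255] [ 0.482 -0.132  0.168] [ 2  1 14 12 19 20 21  7]
150 [245 254] [ 0.483 -0.134  0.16 ] [47 11 12 17 19 17 18 13]
152 [246 254] [ 0.482 -0.134  0.153] [10  4 17 18 21 21 18  6]
154 [244 253] [ 0.485 -0.136  0.145] [93  9 16 16 13 12 20 19]
156 [246 253] [ 0.484 -0.133  0.139] [ 7  8  7 14 18 22 14 24]
158 [250 253] [ 0.479 -0.131  0.131] [59 28 16 12]
160 [252 253] [ 0.475 -0.131  0.121] [ 74 123]
```

View pics/c7.png

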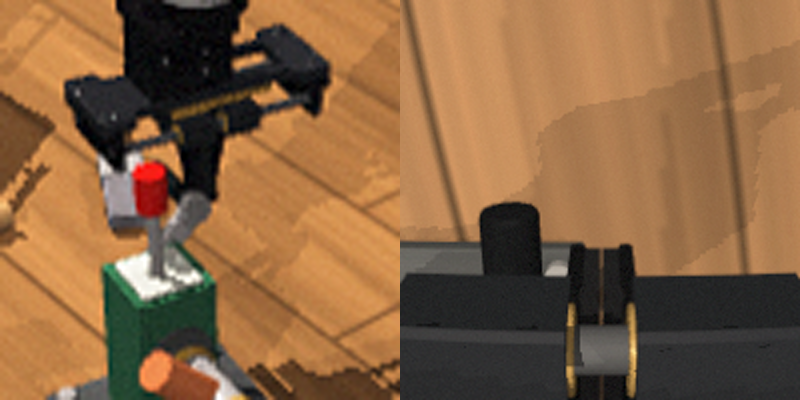

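The tip ends at about 0.122, well below the handle centre, and the finger (600,300) is beside the handle (510,230). So contact was on the side and the purely horizontal push jammed on friction: the handle has to rise as it turns. I'll push along the arc instead.

{"method": "drive_tool", "body": {
  "moves": [
    {"delta_pos": [0, -4, 0], "turn": 0, "claw": 0},
    {"delta_pos": [0, -2.5, 0], "turn": 0, "claw": 0},
    {"delta_pos": [0, -2.5, -2.4], "turn": 0, "claw": 0},
    {"delta_pos": [0, -2.6, -2.3], "turn": 0, "claw": 0},
    {"delta_pos": [0, -2.6, -2.2], "turn": 0, "claw": 0}
  ]
}}

```text
time_s: 18.88
tcp_pos: [0.4902, -0.1439, 0.1001]
ee_rot: [[-0.173, -0.985, -0.003], [-0.985, 0.173, 0.0], [0.0, 0.003, -1.0]]
wrist_force: [-4.9, 2.3, 3.0]
gripper_width: 0.002
gripper_force: 2.5
```

```bash
python3 q.py
```

```text
18.88 stand xy -0.0705 -0.0951 [-4.9  2.3  3. ]
red 96 rows 150 163 cent 238.56 156.53 z [ 0.5795 -0.0576  0.2161]
handle 694 x -0.0541 ztop 0.1549 theta -0.68
```

It turns easily now; θ is about -0.68.

{"method": "drive_tool", "body": {
  "moves": [
    {"delta_pos": [0, -2.7, -2.1], "turn": 0, "claw": 0},
    {"delta_pos": [0, -2.8, -2.0], "turn": 0, "claw": 0},
    {"delta_pos": [0, -2.0, -1.3], "turn": 0, "claw": 0},
    {"delta_pos": [0, -2.0, -1.3], "turn": 0, "claw": 0}
  ]
}}

```text
time_s: 19.48
tcp_pos: [0.5003, -0.1458, 0.1073]
ee_rot: [[-0.173, -0.985, -0.0], [-0.985, 0.173, -0.0], [0.0, 0.0, -1.0]]
wrist_force: [-5.6, -0.1, 2.5]
gripper_width: 0.01
gripper_force: 2.4
```

```bash
python3 q.py
```

```text
19.48 stand xy -0.0601 -0.0951 [-5.6 -0.1  2.5]
red 97 rows 150 162 cent 239.52 156.06 z [ 0.5762 -0.0576  0.2163]
handle 690 x -0.0439 ztop 0.1621 theta -0.535
```

{"method": "drive_tool", "body": {
  "moves": [
    {"delta_pos": [0, -1.6, -1.0], "turn": 0, "claw": 0},
    {"delta_pos": [0, -1.6, -0.9], "turn": 0, "claw": 0},
    {"delta_pos": [0, -1.7, -0.9], "turn": 0, "claw": 0},
    {"delta_pos": [0, -1.7, -0.8], "turn": 0, "claw": 0},
    {"delta_pos": [0, -1.7, -0.8], "turn": 0, "claw": 0},
    {"delta_pos": [0, -1.7, -0.7], "turn": 0, "claw": 0}
  ]
}}

```text
time_s: 20.32
tcp_pos: [0.5108, -0.1474, 0.1121]
ee_rot: [[-0.173, -0.985, 0.001], [-0.985, 0.173, -0.0], [-0.0, -0.001, -1.0]]
wrist_force: [-4.4, 0.8, 3.4]
gripper_width: 0.002
gripper_force: 2.0
```

```bash
python3 q.py
```

```text
20.32 stand xy -0.0495 -0.0949 [-4.4  0.8  3.4]
red 98 rows 150 162 cent 239.5 156.12 z [ 0.5764 -0.0574  0.2162]
handle 701 x -0.0335 ztop 0.1673 theta -0.4
```

{"method": "drive_tool", "body": {
  "moves": [
    {"delta_pos": [0, -1.7, -0.7], "turn": 0, "claw": 0},
    {"delta_pos": [0, -1.7, -0.7], "turn": 0, "claw": 0},
    {"delta_pos": [0, -1.8, -0.6], "turn": 0, "claw": 0},
    {"delta_pos": [0, -1.8, -0.6], "turn": 0, "claw": 0},
    {"delta_pos": [0, -1.8, -0.5], "turn": 0, "claw": 0},
    {"delta_pos": [0, -1.8, -0.5], "turn": 0, "claw": 0}
  ]
}}

```text
time_s: 21.18
tcp_pos: [0.5211, -0.1492, 0.1156]
ee_rot: [[-0.173, -0.985, 0.0], [-0.985, 0.173, -0.0], [-0.0, -0.0, -1.0]]
wrist_force: [-2.6, 0.3, 2.7]
gripper_width: 0.003
gripper_force: 1.5
```

```bash
python3 q.py
```

```text
21.18 stand xy -0.039 -0.0949 [-2.6  0.3  2.7]
red 98 rows 150 163 cent 239.55 156.24 z [ 0.5764 -0.0573  0.2159]
handle 714 x -0.0229 ztop 0.1709 theta -0.27
```

{"method": "drive_tool", "body": {
  "moves": [
    {"delta_pos": [0, -1.8, -0.5], "turn": 0, "claw": 0},
    {"delta_pos": [0, -1.8, -0.4], "turn": 0, "claw": 0},
    {"delta_pos": [0, -1.8, -0.4], "turn": 0, "claw": 0},
    {"delta_pos": [0, -1.8, -0.4], "turn": 0, "claw": 0},
    {"delta_pos": [0, -1.8, -0.3], "turn": 0, "claw": 0},
    {"delta_pos": [0, -1.8, -0.3], "turn": 0, "claw": 0}
  ]
}}

```text
time_s: 22.02
tcp_pos: [0.5317, -0.1511, 0.1179]
ee_rot: [[-0.173, -0.985, 0.0], [-0.985, 0.173, -0.0], [-0.0, -0.0, -1.0]]
wrist_force: [-1.4, 0.2, 1.4]
gripper_width: 0.003
gripper_force: 1.2
```

```bash
python3 q.py
```

```text
22.02 stand xy -0.0284 -0.0949 [-1.4  0.2  1.4]
red 95 rows 150 162 cent 239.53 156.31 z [ 0.5767 -0.057   0.216 ]
handle 709 x -0.0123 ztop 0.1732 theta -0.144
```

{"method": "drive_tool", "body": {
  "moves": [
    {"delta_pos": [0, -1.8, -0.3], "turn": 0, "claw": 0},
    {"delta_pos": [0, -1.8, -0.2], "turn": 0, "claw": 0},
    {"delta_pos": [0, -1.8, -0.2], "turn": 0, "claw": 0},
    {"delta_pos": [0, -1.8, -0.1], "turn": 0, "claw": 0},
    {"delta_pos": [0, -1.8, -0.1], "turn": 0, "claw": 0},
    {"delta_pos": [0, -1.8, 0], "turn": 0, "claw": 0}
  ]
}}

```text
time_s: 22.88
tcp_pos: [0.5423, -0.153, 0.1188]
ee_rot: [[-0.173, -0.985, 0.0], [-0.985, 0.173, -0.0], [0.0, -0.0, -1.0]]
wrist_force: [-1.4, 0.3, 1.4]
gripper_width: 0.006
gripper_force: 0.9
```

```bash
python3 q.py
```

```text
22.88 stand xy -0.0175 -0.0949 [-1.4  0.3  1.4]
red 96 rows 150 162 cent 239.52 156.24 z [ 0.5765 -0.0572  0.216 ]
handle 704 x -0.0015 ztop 0.1739 theta -0.018
```

{"method": "drive_tool", "body": {
  "moves": [
    {"delta_pos": [0, -1.8, 0], "turn": 0, "claw": 0},
    {"delta_pos": [0, -1.8, 0], "turn": 0, "claw": 0},
    {"delta_pos": [0, -1.8, 0.1], "turn": 0, "claw": 0},
    {"delta_pos": [0, -1.8, 0.1], "turn": 0, "claw": 0},
    {"delta_pos": [0, -1.8, 0.2], "turn": 0, "claw": 0},
    {"delta_pos": [0, -1.8, 0.2], "turn": 0, "claw": 0}
  ]
}}

```text
time_s: 23.72
tcp_pos: [0.5529, -0.1549, 0.1181]
ee_rot: [[-0.173, -0.985, -0.0], [-0.985, 0.173, -0.0], [0.0, 0.0, -1.0]]
wrist_force: [-0.6, 0.8, 1.0]
gripper_width: 0.005
gripper_force: 0.8
```

```bash
python3 q.py
```

```text
23.73 stand xy -0.0068 -0.095 [-0.6  0.8  1. ]
red 96 rows 150 163 cent 239.6 156.21 z [ 0.5765 -0.0568  0.2163]
handle 704 x 0.0091 ztop 0.1734 theta 0.106
```

{"method": "drive_tool", "body": {
  "moves": [
    {"delta_pos": [0, -1.8, 0.2], "turn": 0, "claw": 0},
    {"delta_pos": [0, -1.8, 0.2], "turn": 0, "claw": 0},
    {"delta_pos": [0, -1.8, 0.3], "turn": 0, "claw": 0},
    {"delta_pos": [0, -1.8, 0.3], "turn": 0, "claw": 0},
    {"delta_pos": [0, -1.8, 0.4], "turn": 0, "claw": 0},
    {"delta_pos": [0, -1.8, 0.4], "turn": 0, "claw": 0}
  ]
}}

```text
time_s: 24.58
tcp_pos: [0.5635, -0.1567, 0.1163]
ee_rot: [[-0.173, -0.985, -0.0], [-0.985, 0.173, -0.0], [0.0, 0.0, -1.0]]
wrist_force: [-0.2, 0.6, 1.5]
gripper_width: 0.002
gripper_force: 0.7
```

```bash
python3 q.py
```

```text
24.57 stand xy 0.004 -0.095 [-0.2  0.6  1.5]
red 98 rows 150 163 cent 239.55 156.24 z [ 0.5762 -0.0575  0.2157]
handle 697 x 0.0202 ztop 0.1716 theta 0.237
```

{"method": "drive_tool", "body": {
  "moves": [
    {"delta_pos": [0, -1.8, 0.4], "turn": 0, "claw": 0},
    {"delta_pos": [0, -1.8, 0.5], "turn": 0, "claw": 0},
    {"delta_pos": [0, -1.8, 0.5], "turn": 0, "claw": 0},
    {"delta_pos": [0, -1.8, 0.6], "turn": 0, "claw": 0},
    {"delta_pos": [0, -1.8, 0.6], "turn": 0, "claw": 0},
    {"delta_pos": [0, -1.7, 0.6], "turn": 0, "claw": 0}
  ]
}}

```text
time_s: 25.42
tcp_pos: [0.5741, -0.1586, 0.1131]
ee_rot: [[-0.173, -0.985, -0.0], [-0.985, 0.173, -0.0], [0.0, 0.0, -1.0]]
wrist_force: [-1.3, 0.0, 0.7]
gripper_width: 0.009
gripper_force: 0.5
```

```bash
python3 q.py
```

```text
25.43 stand xy 0.0147 -0.095 [-1.3  0.   0.7]
red 96 rows 150 163 cent 239.54 156.38 z [ 0.5768 -0.0567  0.2159]
handle 710 x 0.0307 ztop 0.1681 theta 0.366
```

{"method": "drive_tool", "body": {
  "moves": [
    {"delta_pos": [0, -1.7, 0.7], "turn": 0, "claw": 0},
    {"delta_pos": [0, -1.7, 0.7], "turn": 0, "claw": 0},
    {"delta_pos": [0, -1.7, 0.8], "turn": 0, "claw": 0},
    {"delta_pos": [0, -1.7, 0.8], "turn": 0, "claw": 0},
    {"delta_pos": [0, -1.6, 0.9], "turn": 0, "claw": 0},
    {"delta_pos": [0, -1.6, 0.9], "turn": 0, "claw": 0}
  ]
}}

```text
time_s: 26.28
tcp_pos: [0.5839, -0.1603, 0.1083]
ee_rot: [[-0.173, -0.985, -0.0], [-0.985, 0.173, -0.0], [0.0, 0.0, -1.0]]
wrist_force: [0.3, 0.1, 0.3]
gripper_width: 0.004
gripper_force: 0.4
```

```bash
python3 q.py
```

```text
26.27 stand xy 0.0247 -0.095 [0.3 0.1 0.3]
red 96 rows 151 163 cent 239.56 156.64 z [ 0.5771 -0.0563  0.2154]
handle 698 x 0.0406 ztop 0.1634 theta 0.494
```

The head is beginning to sink slightly, so I slow down.

{"method": "drive_tool", "body": {
  "moves": [
    {"delta_pos": [0, -1.0, 0.6], "turn": 0, "claw": 0},
    {"delta_pos": [0, -1.0, 0.6], "turn": 0, "claw": 0},
    {"delta_pos": [0, -1.0, 0.6], "turn": 0, "claw": 0},
    {"delta_pos": [0, -1.0, 0.6], "turn": 0, "claw": 0},
    {"delta_pos": [0, -1.0, 0.6], "turn": 0, "claw": 0},
    {"delta_pos": [0, -1.0, 0.6], "turn": 0, "claw": 0}
  ]
}}

```text
time_s: 27.12
tcp_pos: [0.5898, -0.1613, 0.1047]
ee_rot: [[-0.173, -0.985, 0.0], [-0.985, 0.173, 0.0], [-0.0, -0.0, -1.0]]
wrist_force: [-0.7, 0.1, 0.9]
gripper_width: 0.006
gripper_force: 0.4
```

```bash
python3 q.py
```

```text
27.12 stand xy 0.0307 -0.0949 [-0.7  0.1  0.9]
red 98 rows 155 167 cent 237.46 160.9 z [ 0.5843 -0.0569  0.2039]
handle 697 x 0.0466 ztop 0.1598 theta 0.575
```

The pin has dropped about 11.5 mm and the crank is caught at θ ≈ 0.57. I back the finger off, rise and go over the head.

{"method": "drive_tool", "body": {
  "moves": [
    {"delta_pos": [0, 6, 0], "turn": 0, "claw": 0},
    {"delta_pos": [0, 6, 0], "turn": 0, "claw": 0},
    {"delta_pos": [0, 0, -30], "turn": 0, "claw": 0},
    {"delta_pos": [0, 0, -35], "turn": 0, "claw": 0},
    {"delta_pos": [0, 0, -35], "turn": 0, "claw": 0},
    {"delta_pos": [0, 0, -20], "turn": 0, "claw": 0},
    {"delta_pos": [-25, 5, 0], "turn": 0, "claw": 0},
    {"delta_pos": [-25, 5, 0], "turn": 0, "claw": 0},
    {"delta_pos": [-25, 5, 0], "turn": 0, "claw": 0},
    {"delta_pos": [-20, 4, 0], "turn": 0, "claw": 0},
    {"delta_pos": [0, 0, 0], "turn": 0, "claw": 0}
  ]
}}

```text
time_s: 28.6
tcp_pos: [0.5755, -0.0612, 0.2249]
ee_rot: [[-0.171, -0.985, 0.0], [-0.985, 0.171, 0.0], [-0.0, -0.0, -1.0]]
wrist_force: [-0.0, -0.3, 0.5]
gripper_width: 0.003
gripper_force: 0.0
```

```bash
python3 q.py
python3 - <<'E'
from h import *
w=dict(np.load('wrist.npz'));P=wpts(w); Q=(P-np.array([.576,-.0625,0]))@np.array([[.985,.173,0],[-.173,.985,0],[0,0,1]])
H,S,V=cv2.split(cv2.cvtColor(w['color'],cv2.COLOR_RGB2HSV))
m=((H<5)|(H>175))&(S>170)&(V>60)&(abs(Q[...,0])<.05)&(abs(Q[...,1])<.05)
print(m.sum(), Q[m].mean(0).round(4),Q[m].min(0).round(4),Q[m].max(0).round(4))
E
```

```text
28.6 stand xy -0.0008 0.0011 [-0.  -0.3  0.5]
red 99 rows 155 167 cent 237.62 160.94 z [ 0.5841 -0.0565  0.2039]
handle 234 x 0.0463 ztop 0.1599 theta 0.572
954 [ 0.0025 -0.0026  0.2116] [-0.0087 -0.0102  0.1865] [0.0147 0.0094 0.2601]
```

{"method": "drive_tool", "body": {
  "moves": [
    {"delta_pos": [0, -2.5, 0], "turn": 0, "claw": 0},
    {"delta_pos": [0, 0, 12], "turn": 0, "claw": 0},
    {"delta_pos": [0, 0, 10], "turn": 0, "claw": 0},
    {"delta_pos": [0, 0, 6], "turn": 0, "claw": 0},
    {"delta_pos": [0, 0, 2], "turn": 0, "claw": 0},
    {"delta_pos": [0, 0, 2], "turn": 0, "claw": 0},
    {"delta_pos": [0, 0, 2], "turn": 0, "claw": 0},
    {"delta_pos": [0, 0, 2], "turn": 0, "claw": 0}
  ]
}}

```text
time_s: 29.7
tcp_pos: [0.5782, -0.0627, 0.1889]
ee_rot: [[-0.173, -0.985, 0.001], [-0.985, 0.173, 0.0], [-0.0, -0.0, -1.0]]
wrist_force: [0.9, -0.1, -0.4]
gripper_width: 0.004
gripper_force: 0.0
```

{"method": "drive_tool", "body": {
  "moves": [
    {"delta_pos": [0, 0, 1.5], "turn": 0, "claw": 0},
    {"delta_pos": [0, 0, 1.5], "turn": 0, "claw": 0},
    {"delta_pos": [0, 0, 1.5], "turn": 0, "claw": 0},
    {"delta_pos": [0, 0, 1.5], "turn": 0, "claw": 0},
    {"delta_pos": [0, 0, 1], "turn": 0, "claw": 0}
  ]
}}

```text
time_s: 30.32
tcp_pos: [0.5797, -0.0633, 0.1858]
ee_rot: [[-0.172, -0.985, 0.006], [-0.985, 0.172, -0.002], [0.001, -0.006, -1.0]]
wrist_force: [-3.4, 0.9, 14.7]
gripper_width: 0.005
gripper_force: 7.2
```

```bash
python3 q.py
```

```text
30.32 stand xy 0.0038 -0.0002 [-3.4  0.9 14.7]
red 82 rows 156 168 cent 237.21 162.61 z [ 0.5865 -0.0554  0.1998]
handle 326 x 0.0463 ztop 0.1601 theta 0.571
```

{"method": "drive_tool", "body": {
  "moves": [
    {"delta_pos": [0, 0, 1], "turn": 0, "claw": 0},
    {"delta_pos": [0, 0, 1], "turn": 0, "claw": 0},
    {"delta_pos": [0, 0, 1], "turn": 0, "claw": 0}
  ]
}}

```text
time_s: 30.8
tcp_pos: [0.5802, -0.0635, 0.1844]
ee_rot: [[-0.171, -0.985, 0.007], [-0.985, 0.171, -0.002], [0.001, -0.008, -1.0]]
wrist_force: [-4.9, 2.3, 19.6]
gripper_width: 0.004
gripper_force: 9.8
```

```bash
python3 q.py
```

```text
30.8 stand xy 0.0043 -0.0003 [-4.9  2.3 19.6]
red 77 rows 157 168 cent 237.09 163.19 z [ 0.5868 -0.0556  0.1979]
handle 324 x 0.0462 ztop 0.1601 theta 0.57
```

{"method": "drive_tool", "body": {
  "moves": [
    {"delta_pos": [0, 0.5, 1], "turn": 0, "claw": 0},
    {"delta_pos": [0, 0.5, 1], "turn": 0, "claw": 0},
    {"delta_pos": [0, 0, 1], "turn": 0, "claw": 0}
  ]
}}

```text
time_s: 31.28
tcp_pos: [0.5785, -0.0628, 0.1791]
ee_rot: [[-0.172, -0.985, 0.005], [-0.985, 0.172, -0.001], [-0.0, -0.005, -1.0]]
wrist_force: [-2.6, 0.8, 8.3]
gripper_width: 0.012
gripper_force: 4.3
```

```bash
python3 q.py
```

```text
31.27 stand xy 0.0025 0.0001 [-2.6  0.8  8.3]
red 79 rows 158 170 cent 237.52 164.41 z [ 0.5858 -0.0551  0.1936]
handle 349 x 0.0461 ztop 0.16 theta 0.569
```

Past the catch: the force fell to 8 N. Continuing to home.

{"method": "drive_tool", "body": {
  "moves": [
    {"delta_pos": [0, 0, 2], "turn": 0, "claw": 0},
    {"delta_pos": [0, 0, 2], "turn": 0, "claw": 0},
    {"delta_pos": [0, 0, 2], "turn": 0, "claw": 0},
    {"delta_pos": [0, 0, 2], "turn": 0, "claw": 0},
    {"delta_pos": [0, 0, 2], "turn": 0, "claw": 0},
    {"delta_pos": [0, 0, 2], "turn": 0, "claw": 0}
  ]
}}

```text
time_s: 32.12
tcp_pos: [0.5784, -0.0634, 0.1726]
ee_rot: [[-0.17, -0.985, 0.007], [-0.985, 0.17, -0.003], [0.002, -0.007, -1.0]]
wrist_force: [-12.4, 3.8, 35.2]
gripper_width: 0.006
gripper_force: 17.6
```

```bash
python3 q.py
```

```text
32.12 stand xy 0.0026 -0.0004 [-12.4   3.8  35.2]
red 79 rows 160 172 cent 237.51 166.15 z [ 0.5855 -0.0559  0.1871]
handle 364 x 0.0464 ztop 0.1599 theta 0.573
```

The force climbed to 35 N with 12 N sideways, so the pin is rubbing on the shaft because the crank sits at one edge of its play. Rather than force it, I rise and nudge the crank on gently.

{"method": "drive_tool", "body": {
  "moves": [
    {"delta_pos": [0, 0, -12], "turn": 0, "claw": 0},
    {"delta_pos": [0, 0, -25], "turn": 0, "claw": 0},
    {"delta_pos": [0, 0, -25], "turn": 0, "claw": 0},
    {"delta_pos": [25, -4, 0], "turn": 0, "claw": 0},
    {"delta_pos": [35, -6, 0], "turn": 0, "claw": 0},
    {"delta_pos": [35, -6, 0], "turn": 0, "claw": 0},
    {"delta_pos": [0, 0, 35], "turn": 0, "claw": 0},
    {"delta_pos": [0, 0, 40], "turn": 0, "claw": 0},
    {"delta_pos": [0, 0, 35], "turn": 0, "claw": 0},
    {"delta_pos": [0, 0, 13], "turn": 0, "claw": 0},
    {"delta_pos": [0, 0, 0], "turn": 0, "claw": 0}
  ]
}}

```text
time_s: 33.6
tcp_pos: [0.5762, -0.159, 0.1022]
ee_rot: [[-0.173, -0.985, -0.002], [-0.985, 0.173, -0.0], [0.0, 0.002, -1.0]]
wrist_force: [-0.6, -0.2, 0.7]
gripper_width: 0.005
gripper_force: 0.0
```

```bash
python3 q.py;  python3 -c "
from h import *;print(monitor.sense()['tcp_pos'])"
```

```text
33.6 stand xy 0.0169 -0.095 [-0.6 -0.2  0.7]
red 95 rows 160 172 cent 238.78 165.83 z [ 0.5825 -0.0539  0.188 ]
handle 684 x 0.0462 ztop 0.1596 theta 0.573
[ 0.57758733 -0.159111    0.1041645 ]
```

{"method": "drive_tool", "body": {
  "moves": [
    {"delta_pos": [0, -5, 0], "turn": 0, "claw": 0},
    {"delta_pos": [0, -5, 0], "turn": 0, "claw": 0},
    {"delta_pos": [0, -1, 0.5], "turn": 0, "claw": 0},
    {"delta_pos": [0, -1, 0.6], "turn": 0, "claw": 0},
    {"delta_pos": [0, -1, 0.6], "turn": 0, "claw": 0},
    {"delta_pos": [0, -1, 0.6], "turn": 0, "claw": 0}
  ]
}}

```text
time_s: 34.45
tcp_pos: [0.5901, -0.1614, 0.1004]
ee_rot: [[-0.173, -0.985, -0.0], [-0.985, 0.173, 0.0], [0.0, 0.0, -1.0]]
wrist_force: [-0.4, 0.7, 1.5]
gripper_width: 0.004
gripper_force: 0.2
```

```bash
python3 q.py
```

```text
34.45 stand xy 0.031 -0.095 [-0.4  0.7  1.5]
red 94 rows 160 172 cent 238.85 165.65 z [ 0.582  -0.0543  0.1882]
handle 688 x 0.0474 ztop 0.159 theta 0.589
```

Moves freely at low force. Continuing, 1 mm at a time.

{"method": "drive_tool", "body": {
  "moves": [
    {"delta_pos": [0, -1, 0.6], "turn": 0, "claw": 0},
    {"delta_pos": [0, -1, 0.6], "turn": 0, "claw": 0},
    {"delta_pos": [0, -1, 0.7], "turn": 0, "claw": 0}
  ]
}}

```text
time_s: 34.92
tcp_pos: [0.5931, -0.1619, 0.0985]
ee_rot: [[-0.173, -0.985, -0.0], [-0.985, 0.173, -0.0], [0.0, 0.0, -1.0]]
wrist_force: [-0.5, 1.4, 0.7]
gripper_width: 0.003
gripper_force: 0.4
```

```bash
python3 q.py
```

```text
34.92 stand xy 0.0341 -0.095 [-0.5  1.4  0.7]
red 93 rows 160 172 cent 238.83 165.71 z [ 0.5823 -0.054   0.1883]
handle 692 x 0.0506 ztop 0.1569 theta 0.634
```

{"method": "drive_tool", "body": {
  "moves": [
    {"delta_pos": [0, -1, 0.7], "turn": 0, "claw": 0},
    {"delta_pos": [0, -1, 0.7], "turn": 0, "claw": 0},
    {"delta_pos": [0, -1, 0.7], "turn": 0, "claw": 0}
  ]
}}

```text
time_s: 35.4
tcp_pos: [0.5962, -0.1624, 0.0964]
ee_rot: [[-0.173, -0.985, 0.0], [-0.985, 0.173, -0.0], [0.0, -0.0, -1.0]]
wrist_force: [-0.3, -0.7, 1.2]
gripper_width: 0.009
gripper_force: 0.4
```

```bash
python3 q.py
```

```text
35.4 stand xy 0.0372 -0.0949 [-0.3 -0.7  1.2]
red 93 rows 160 172 cent 238.89 165.81 z [ 0.5822 -0.0539  0.188 ]
handle 699 x 0.0537 ztop 0.1545 theta 0.679
```

{"method": "drive_tool", "body": {
  "moves": [
    {"delta_pos": [0, -1, 0.8], "turn": 0, "claw": 0},
    {"delta_pos": [0, -1, 0.8], "turn": 0, "claw": 0},
    {"delta_pos": [0, -1, 0.8], "turn": 0, "claw": 0}
  ]
}}

```text
time_s: 35.88
tcp_pos: [0.5991, -0.163, 0.094]
ee_rot: [[-0.173, -0.985, -0.0], [-0.985, 0.173, -0.0], [0.0, 0.0, -1.0]]
wrist_force: [-0.9, 0.9, -0.3]
gripper_width: 0.006
gripper_force: 0.4
```

```bash
python3 q.py
```

```text
35.88 stand xy 0.0401 -0.095 [-0.9  0.9 -0.3]
red 92 rows 160 172 cent 239.13 165.67 z [ 0.5815 -0.0537  0.1882]
handle 708 x 0.0567 ztop 0.1519 theta 0.725
```

{"method": "drive_tool", "body": {
  "moves": [
    {"delta_pos": [0, -1, 0.9], "turn": 0, "claw": 0},
    {"delta_pos": [0, -1, 0.9], "turn": 0, "claw": 0}
  ]
}}

```text
time_s: 36.22
tcp_pos: [0.6009, -0.1633, 0.0923]
ee_rot: [[-0.173, -0.985, -0.0], [-0.985, 0.173, 0.0], [0.0, 0.0, -1.0]]
wrist_force: [-1.2, -0.4, 2.0]
gripper_width: 0.007
gripper_force: 0.8
```

```bash
python3 q.py
```

```text
36.23 stand xy 0.0419 -0.095 [-1.2 -0.4  2. ]
red 92 rows 160 172 cent 239.43 165.53 z [ 0.5808 -0.0532  0.1887]
handle 708 x 0.0584 ztop 0.1503 theta 0.754
```

The + limit of the play is at about 0.74, where the head just starts to tip. With 0.15 rad of play, the hole lines up at about 0.60. I go over the handle and bring it back to about 0.60 from the other side.

{"method": "drive_tool", "body": {
  "moves": [
    {"delta_pos": [0, 5, 0], "turn": 0, "claw": 0},
    {"delta_pos": [0, 0, -25], "turn": 0, "claw": 0},
    {"delta_pos": [0, 0, -25], "turn": 0, "claw": 0},
    {"delta_pos": [0, -24, 0], "turn": 0, "claw": 0},
    {"delta_pos": [0, -26, 0], "turn": 0, "claw": 0},
    {"delta_pos": [0, 0, 25], "turn": 0, "claw": 0},
    {"delta_pos": [0, 0, 23], "turn": 0, "claw": 0},
    {"delta_pos": [0, 0, 0], "turn": 0, "claw": 0},
    {"delta_pos": [0, 6, 0], "turn": 0, "claw": 0}
  ]
}}

```text
time_s: 37.45
tcp_pos: [0.6401, -0.1702, 0.0952]
ee_rot: [[-0.173, -0.985, 0.002], [-0.985, 0.173, -0.001], [0.0, -0.002, -1.0]]
wrist_force: [0.2, 0.2, 0.1]
gripper_width: 0.006
gripper_force: 0.0
```

{"method": "drive_tool", "body": {
  "moves": [
    {"delta_pos": [0, 2, 0], "turn": 0, "claw": 0},
    {"delta_pos": [0, 2, 0], "turn": 0, "claw": 0},
    {"delta_pos": [0, 1.3, -1.1], "turn": 0, "claw": 0},
    {"delta_pos": [0, 1.3, -1.1], "turn": 0, "claw": 0},
    {"delta_pos": [0, 1.3, -1.1], "turn": 0, "claw": 0}
  ]
}}

```text
time_s: 38.08
tcp_pos: [0.633, -0.1688, 0.0983]
ee_rot: [[-0.173, -0.985, 0.003], [-0.985, 0.173, -0.001], [0.0, -0.003, -1.0]]
wrist_force: [3.2, -0.9, -0.9]
gripper_width: 0.007
gripper_force: 2.0
```

```bash
python3 q.py
```

```text
38.08 stand xy 0.0745 -0.0949 [ 3.2 -0.9 -0.9]
red 94 rows 160 172 cent 239.46 165.63 z [ 0.5804 -0.0537  0.1879]
handle 721 x 0.0575 ztop 0.1526 theta 0.727
```

Contact. Pushing back to about 0.60.

{"method": "drive_tool", "body": {
  "moves": [
    {"delta_pos": [0, 1.3, -1.1], "turn": 0, "claw": 0},
    {"delta_pos": [0, 1.3, -1.1], "turn": 0, "claw": 0},
    {"delta_pos": [0, 1.3, -1.1], "turn": 0, "claw": 0},
    {"delta_pos": [0, 1.4, -1.0], "turn": 0, "claw": 0},
    {"delta_pos": [0, 1.4, -1.0], "turn": 0, "claw": 0},
    {"delta_pos": [0, 1.4, -1.0], "turn": 0, "claw": 0}
  ]
}}

```text
time_s: 38.92
tcp_pos: [0.6254, -0.1676, 0.1051]
ee_rot: [[-0.173, -0.985, 0.004], [-0.985, 0.173, -0.001], [0.0, -0.004, -1.0]]
wrist_force: [5.9, -1.2, 2.1]
gripper_width: 0.006
gripper_force: 2.8
```

```bash
python3 q.py
```

```text
38.92 stand xy 0.0669 -0.095 [ 5.9 -1.2  2.1]
red 94 rows 160 172 cent 238.91 165.72 z [ 0.582  -0.054   0.1881]
handle 696 x 0.0499 ztop 0.1587 theta 0.614
```

{"method": "drive_tool", "body": {
  "moves": [
    {"delta_pos": [0, -8, 0], "turn": 0, "claw": 0},
    {"delta_pos": [0, 0, -35], "turn": 0, "claw": 0},
    {"delta_pos": [0, 0, -35], "turn": 0, "claw": 0},
    {"delta_pos": [0, 0, -30], "turn": 0, "claw": 0},
    {"delta_pos": [-24, 19, 0], "turn": 0, "claw": 0},
    {"delta_pos": [-24, 19, 0], "turn": 0, "claw": 0},
    {"delta_pos": [-24, 19, 0], "turn": 0, "claw": 0},
    {"delta_pos": [-23, 18, 0], "turn": 0, "claw": 0},
    {"delta_pos": [0, 0, 0], "turn": 0, "claw": 0}
  ]
}}

```text
time_s: 40.15
tcp_pos: [0.5719, -0.0609, 0.2031]
ee_rot: [[-0.171, -0.985, -0.005], [-0.985, 0.171, 0.0], [0.001, 0.005, -1.0]]
wrist_force: [-0.5, -0.1, 0.4]
gripper_width: 0.0
gripper_force: 0.0
```

```bash
python3 q.py
python3 - <<'E'
from h import *
s=monitor.sense();print(s['tcp_pos'])
w=dict(np.load('wrist.npz'));P=wpts(w); Q=(P-np.array([.576,-.0625,0]))@np.array([[.985,.173,0],[-.173,.985,0],[0,0,1]])
H,S,V=cv2.split(cv2.cvtColor(w['color'],cv2.COLOR_RGB2HSV))
m=((H<5)|(H>175))&(S>170)&(V>60)&(abs(Q[...,0])<.03)&(abs(Q[...,1])<.03)&(Q[...,2]<.215)
print(m.sum(), Q[m].mean(0).round(4),np.percentile(Q[m],[3,97],axis=0).round(4))
E
```

```text
40.15 stand xy -0.0043 0.0008 [-0.5 -0.1  0.4]
red 93 rows 160 172 cent 238.78 165.53 z [ 0.5823 -0.0542  0.1888]
handle 275 x 0.0476 ztop 0.1589 theta 0.591
[ 0.57333703 -0.06219132  0.20320253]
847 [ 0.0004 -0.0021  0.194 ] [[-0.0097 -0.0075  0.1741]
 [ 0.0105  0.0065  0.2014]]
```

θ is about 0.59–0.61 and the head is centred at x ≈ 0. Pressing again, centred.

{"method": "drive_tool", "body": {
  "moves": [
    {"delta_pos": [0, -2.5, 0], "turn": 0, "claw": 0},
    {"delta_pos": [0, 0, 12], "turn": 0, "claw": 0},
    {"delta_pos": [0, 0, 10], "turn": 0, "claw": 0},
    {"delta_pos": [0, 0, 3], "turn": 0, "claw": 0},
    {"delta_pos": [0, 0, 2], "turn": 0, "claw": 0},
    {"delta_pos": [0, 0, 2], "turn": 0, "claw": 0},
    {"delta_pos": [0, 0, 2], "turn": 0, "claw": 0},
    {"delta_pos": [0, 0, 2], "turn": 0, "claw": 0}
  ]
}}

```text
time_s: 41.25
tcp_pos: [0.5775, -0.0628, 0.1723]
ee_rot: [[-0.172, -0.985, 0.003], [-0.985, 0.172, -0.001], [0.0, -0.003, -1.0]]
wrist_force: [-0.6, -0.1, 7.4]
gripper_width: 0.004
gripper_force: 3.5
```

```bash
python3 q.py
```

```text
41.25 stand xy 0.0015 -0.0 [-0.6 -0.1  7.4]
red 80 rows 161 172 cent 238.49 166.52 z [ 0.5842 -0.0531  0.1869]
handle 354 x 0.0475 ztop 0.1589 theta 0.591
```

{"method": "drive_tool", "body": {
  "moves": [
    {"delta_pos": [0, 0, 1.5], "turn": 0, "claw": 0},
    {"delta_pos": [0, 0, 1.5], "turn": 0, "claw": 0},
    {"delta_pos": [0, 0, 1.5], "turn": 0, "claw": 0},
    {"delta_pos": [0, 0, 1.5], "turn": 0, "claw": 0}
  ]
}}

```text
time_s: 41.85
tcp_pos: [0.5779, -0.0634, 0.1685]
ee_rot: [[-0.172, -0.985, 0.005], [-0.985, 0.172, -0.002], [0.001, -0.005, -1.0]]
wrist_force: [-2.5, -1.0, 13.9]
gripper_width: 0.004
gripper_force: 6.8
```

```bash
python3 q.py
```

```text
41.85 stand xy 0.0021 -0.0005 [-2.5 -1.  13.9]
red 79 rows 162 173 cent 238.48 167.57 z [ 0.5842 -0.0534  0.1831]
handle 378 x 0.0477 ztop 0.1588 theta 0.593
```

The pin is sinking at 14 N. Continuing.

{"method": "drive_tool", "body": {
  "moves": [
    {"delta_pos": [0, 0, 2], "turn": 0, "claw": 0},
    {"delta_pos": [0, 0, 2], "turn": 0, "claw": 0},
    {"delta_pos": [0, 0, 2], "turn": 0, "claw": 0},
    {"delta_pos": [0, 0, 2], "turn": 0, "claw": 0}
  ]
}}

```text
time_s: 42.45
tcp_pos: [0.5772, -0.0637, 0.1601]
ee_rot: [[-0.172, -0.985, 0.003], [-0.985, 0.172, -0.002], [0.002, -0.003, -1.0]]
wrist_force: [-3.8, -2.3, 11.4]
gripper_width: 0.008
gripper_force: 5.8
```

{"method": "drive_tool", "body": {
  "moves": [
    {"delta_pos": [0, 0, 2], "turn": 0, "claw": 0},
    {"delta_pos": [0, 0, 2], "turn": 0, "claw": 0},
    {"delta_pos": [0, 0, 2], "turn": 0, "claw": 0},
    {"delta_pos": [0, 0, 2], "turn": 0, "claw": 0}
  ]
}}

```text
time_s: 42.95
tcp_pos: [0.5769, -0.0643, 0.1524]
ee_rot: [[-0.172, -0.985, 0.002], [-0.985, 0.172, -0.003], [0.003, -0.003, -1.0]]
wrist_force: [-4.0, -4.2, 10.3]
gripper_width: 0.007
gripper_force: 5.2
```

```bash
python3 q.py
```

```text
42.95 stand xy 0.0012 -0.0017 [-4.  -4.2 10.3]
red 73 rows 166 177 cent 238.62 171.75 z [ 0.5832 -0.0548  0.1675]
handle 444 x 0.0496 ztop 0.1574 theta 0.62
```

{"method": "drive_tool", "body": {
  "moves": [
    {"delta_pos": [0, 0, 2], "turn": 0, "claw": 0},
    {"delta_pos": [0, 0, 2], "turn": 0, "claw": 0},
    {"delta_pos": [0, 0, 1.5], "turn": 0, "claw": 0},
    {"delta_pos": [0, 0, 1.5], "turn": 0, "claw": 0},
    {"delta_pos": [0, 0, 1.5], "turn": 0, "claw": 0}
  ]
}}

```text
time_s: 43.68
tcp_pos: [0.5767, -0.0648, 0.1451]
ee_rot: [[-0.172, -0.985, 0.002], [-0.985, 0.172, -0.004], [0.004, -0.002, -1.0]]
wrist_force: [-8.0, -2.9, 23.3]
gripper_width: 0.01
gripper_force: 11.5
```

```bash
python3 q.py
```

```text
43.67 stand xy 0.0011 -0.0021 [-8.  -2.9 23.3]
red 70 rows 168 179 cent 238.76 173.79 z [ 0.5833 -0.0544  0.1606]
handle 457 x 0.0493 ztop 0.1574 theta 0.618
```

{"method": "drive_tool", "body": {
  "moves": [
    {"delta_pos": [0, 0, 1.5], "turn": 0, "claw": 0},
    {"delta_pos": [0, 0, 1.5], "turn": 0, "claw": 0},
    {"delta_pos": [0, 0, 0], "turn": 0, "claw": 0}
  ]
}}

```text
time_s: 44.15
tcp_pos: [0.5769, -0.0648, 0.145]
ee_rot: [[-0.171, -0.985, 0.004], [-0.985, 0.171, -0.005], [0.004, -0.004, -1.0]]
wrist_force: [-11.1, -1.2, 29.1]
gripper_width: 0.004
gripper_force: 14.8
```

{"method": "drive_tool", "body": {
  "moves": [
    {"delta_pos": [0, 0, -15], "turn": 0, "claw": 0},
    {"delta_pos": [0, 0, -30], "turn": 0, "claw": 0},
    {"delta_pos": [0, 0, -40], "turn": 0, "claw": 0},
    {"delta_pos": [0, 0, -40], "turn": 0, "claw": 0},
    {"delta_pos": [0, 40, 0], "turn": 0, "claw": 0},
    {"delta_pos": [0, 50, 0], "turn": 0, "claw": 0},
    {"delta_pos": [0, 50, 0], "turn": 0, "claw": 0},
    {"delta_pos": [0, 0, 0], "turn": 0, "claw": 0}
  ]
}}

```text
time_s: 45.15
tcp_pos: [0.4359, -0.0381, 0.2626]
ee_rot: [[-0.172, -0.985, 0.0], [-0.985, 0.172, 0.001], [-0.001, -0.0, -1.0]]
wrist_force: [-0.6, -0.0, 0.3]
gripper_width: 0.004
gripper_force: 0.0
```

```bash
python3 q.py
python3 - <<'E'
from h import *
for n in('scene','top'):
    c=cap(n);P=pts(c);H,S,V=cv2.split(cv2.cvtColor(c['color'],cv2.COLOR_RGB2HSV))
    m=((H<5)|(H>175))&(S>180)&(V>60)&(abs(P[...,0]-.576)<.03)&(abs(P[...,1]+.0625)<.03)&(P[...,2]>.14)
    print(n,m.sum(),P[m].mean(0).round(4),np.percentile(P[m][:,2],[2,50,80,98]).round(4))
E
```

```text
45.15 stand xy -0.1422 -0.0002 [-0.6 -0.   0.3]
red 88 rows 167 179 cent 238.67 172.53 z [ 0.5811 -0.0577  0.1622]
handle 134 x 0.0474 ztop 0.1576 theta 0.598
scene 87 [ 0.5813 -0.0573  0.1624] [0.145  0.1648 0.1708 0.1742]
top 2 [ 0.5809 -0.063   0.171 ] [0.1691 0.171  0.1722 0.1729]
```

Run:
```python
from h import *
print(monitor.sense()['joint_velocities'])
w=cap('wrist');P=wpts(w); Q=(P-np.array([.576,-.0625,0]))@np.array([[.985,.173,0],[-.173,.985,0],[0,0,1]])
H,S,V=cv2.split(cv2.cvtColor(w['color'],cv2.COLOR_RGB2HSV))
m=((H<5)|(H>175))&(S>170)&(V>60)&(abs(Q[...,0])<.03)&(abs(Q[...,1])<.03)
if m.any(): print('head',m.sum(),Q[m].mean(0).round(4),np.percentile(Q[m],[2,50,90,98],axis=0).round(4).tolist())
k=(S<50)&(V>170)&(abs(Q[...,0])<.03)&(abs(Q[...,1])<.03)&(abs(Q[...,2]-.14)<.01)
if k.any(): print('plate z',k.sum(),np.median(Q[k][:,2]).round(4))
```

```text
[-0.26420213  0.73360368  0.23019415 -0.13492369 -0.1877897   0.01911775]
head 532 [-0.0039 -0.0016  0.1673] [[-0.0121, -0.0108, 0.1464], [-0.005, -0.0017, 0.1723], [0.0055, 0.0066, 0.174], [0.0088, 0.0097, 0.1746]]
plate z 749 0.1411
```

Head top (about 0.173) minus plate (0.141) is about 32 mm, which is the head's height, so the pin is fully home and the robot is clear. Handing in.

```bash
python3 -c "
from station import ticket
print(ticket.finish_job())"
```

```text
the job is handed in; nothing more can be done
None
```

The job is handed in: the pin measures fully home through the shaft (head within about 0.5 mm of the stand), the crank is left at about 0.60 rad, and the robot is clear; the hand-in returned no verdict.

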